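# Pack up the pottery stall

## Robot

A 6-joint arm with a two-finger parallel gripper is mounted at the origin on the work surface. World frame = base frame: x ahead of the robot, y to its left, z up, the work surface at z = 0. Lengths are in m, angles in rad, forces in N, time in s.
With the tool pointing down it reaches from about 0.3 to 0.825 m from the base axis. Payload 5.4 kg.
Tool frame: the origin (TCP) lies at the very end of the fingers, on their centre line; the grasp point (between the pads) lies 19 mm behind it; z points along the fingers, y is the line along which they close (so a half turn about z gives the same grasp; the last joint's range is limited). The gripper opens to 92 mm and grips with 3 to 60 N. Pads are 20 mm wide; open, the fingers measure 128 mm over their backs; the gripper's body (75 mm by 189 mm) begins 69 mm behind the grasp point.
Start: joints at [-1.512, 0.158, 1.597, -0, 1.386, -0.21], TCP at [0.153, -0.554, 0.215] pointing down, gripper open.
Joint ranges: [-2.91, 2.91], [-0.94, 2.29], [0.18, 2.7], [-1.29, 4.43], [0.17, 2.64], [-3, 3]. Speed limits (rad/s): [2.57, 2.57, 3.14, 3.14, 3.14, 3.14].

## Interface

Orientations are given as [roll, pitch, yaw] about the fixed x, y, z axes, in that order (R = Rz(yaw) Ry(pitch) Rx(roll)).
In Python, from plant import bot gives the robot as it stands.
- The arm moves only by the shell command python3 -m creep 'ROWS' [FORCE]. ROWS is JSON, a list of rows, each an object of numbers: "x", "y", "z": the shift along the world's x, y, z in cm; "twist": the turn about the world's z in rad; "jaw": the finger opening in cm, from 0 to 9.19. In form: [{"x": .., "y": .., "z": .., "twist": .., "jaw": ..}, ...]. A call has 1 to 10 rows; each row shifts and turns the commanded pose from where the row before left it; what a row does not reach is not made up. A row lasts 1/12 s, in which the tool goes at most 41.7 mm and 7.16 degrees, less where a joint would pass 70% of its speed; a pose out of reach is approached as far as the arm can. A call with a gripper value outside its range is refused whole. The fingers move at their own pace and stop on an object; FORCE is the grip in N (left out, the last holds). Time passes only in rows, so rows that do not move let the fingers close. It gives the time, the measured TCP pose, the force, the opening and the grip force at its end, in the units of the state.
- bot.get_state(): the state, without advancing time (a new reading comes with each control period).
- bot.get_image(name): name is "scene" or "top" or "wrist"; returns the picture (384x512x3 uint8, red, green, blue); there is no depth.
- bot.camera_info(name): a dict with "fov_y" (degrees; the focal length in pixels is half the picture's height over the tangent of half this angle, whatever the lens; pixels are square), "cx", "cy" (the principal point, pixels), "position" and "orientation" of the camera in the world. Camera axes: x right, y down, z forward; pixel columns grow to the right and rows downward; lengths in m; the calibration is good to about 2 mm. A picture is of the moment at which its call begins: read the wrist's pose just before it. camera_info takes no time and is no camera call; for the wrist camera it gives the pose at the moment of the call.
- bot.close_job(): hands the job in; it is judged then, once.
The state is a dict: "t": time; "q": joint angles; "qd": joint speeds; "effort": joint torques, N m; "tcp_pos": TCP position; "tool_rot": TCP orientation; "force": force on the tool from outside, world axes, zero at the start; "torque": the same for the moment, N m; "grip_width": finger opening in m; "grip_force": force on a finger pad.
Only numpy, scipy, OpenCV 4.12 (cv2) and the standard library are available. Lean on these libraries where they do the work, as an engineer would, in place of code of your own. Each camera call takes 0.05 s, during which the arm holds its last target. There are 200 camera calls.

## Task

Pack the pottery away: stand every loose round squat jar upright on the floor of an empty cell of the covered crate, one jar to a cell, lowering it in rather than dropping it; some cells are already taken, so feel through the flaps to find which are empty. Pack the oblong dish, the square caddy and the tall round canister upright, side by side, flat on the floor of the open carton. Leave the plate, the mug and the bowl where they stand.

Things in the scene. Friction and masses are not known exactly. Their poses are not given: they have to be found in the camera images.
- crate: Plywood crate with a flap cover, fixed to the table, 284 x 192 mm, 114 mm high. Origin under its centre, x along its long side. Six cells, 3 (x) by 2 (y), pitch 92 mm, each 84 mm square inside, walls and floor 8 mm thick. Two or three cells (unknown which) already hold a jar like the loose ones, hidden by the flaps, standing on the floor within 6 mm of the middle in x and y
- cell0 (a point): centre of the mouth of a crate cell, level with the cover (near one of the row on the crate's -y side); may be empty or taken. Every cell has two rigid grey half-flaps 41 mm long, hinged on its +y and -y sides, meeting in a slit along x over its middle. A light push (1 to 3 N in all) swings them down to hang at the sides; they spring shut and cannot swing up
- cell1 (a point): centre of the mouth of a crate cell, level with the cover (middle one of the row on the crate's -y side); may be empty or taken. In a taken cell a finger pushed down through the slit meets the hard top of the jar's knob 34 mm below this point; in an empty one nothing but the light flaps, down to the floor 106 mm below
- cell2 (a point): centre of the mouth of a crate cell, level with the cover (far one of the row on the crate's -y side); may be empty or taken. Fingers go in and come out most freely with their closing line along the crate's y, across the slit; the flaps can then not catch on them
- cell3 (a point): centre of the mouth of a crate cell, level with the cover (near one of the row on the crate's +y side); may be empty or taken
- cell4 (a point): centre of the mouth of a crate cell, level with the cover (middle one of the row on the crate's +y side); may be empty or taken
- cell5 (a point): centre of the mouth of a crate cell, level with the cover (far one of the row on the crate's +y side); may be empty or taken
- jar0: Loose squat round lidded jar of white ceramic with a blue band and terracotta knob, about 0.22 kg: body 60 mm across and 45 mm high, on top a round upright knob 24 mm across and 27 mm high (72 mm in all). Origin at the centre of its underside, z up. May be absent
- jar1: Loose squat round lidded jar of white ceramic with a blue band and terracotta knob, about 0.22 kg: body 60 mm across and 45 mm high, on top a round upright knob 24 mm across and 27 mm high (72 mm in all). Origin at the centre of its underside, z up. May be absent
- jar2: Loose squat round lidded jar of white ceramic with a blue band and terracotta knob, about 0.22 kg: body 60 mm across and 45 mm high, on top a round upright knob 24 mm across and 27 mm high (72 mm in all). Origin at the centre of its underside, z up. May be absent
- carton: Open cardboard carton, fixed to the table, 124 x 124 mm outside, walls 4 mm thick and 45 mm high, inside 116 x 116 mm, floor 4 mm thick. Origin under its centre, axes along its sides. The dish, the caddy and the canister just fit in it side by side: the dish along one wall, the caddy and the canister in a row beside it
- dish: Oblong lidded ceramic dish, 108 mm (its x) by 52 mm (its y), body 46 mm high (the thin lid ends at 49 mm), with a square upright knob 24 x 24 mm in the middle reaching to 73 mm, faces along its x and y; about 0.35 kg. Origin at the centre of its underside
- caddy: Square lidded ceramic caddy, 52 x 52 mm, body 60 mm high (the thin lid ends at 63 mm), with a square upright knob 24 x 24 mm in the middle reaching to 87 mm, faces along its x and y; about 0.28 kg. Origin at the centre of its underside
- canister: Round lidded ceramic canister, 52 mm across, body 66 mm high (the thin lid ends at 68.5 mm), with a round upright knob 24 mm across reaching to 93 mm; about 0.27 kg. Origin at the centre of its underside
- plate: White ceramic plate, 150 mm across, bystander; origin under its centre
- mug: Blue mug, 76 mm across, 85 mm high, bystander; origin under its centre
- bowl: Terracotta bowl, 120 mm across, 50 mm high, bystander; origin under its centre
There are look-alikes about, which are no part of the job. What is shaped like the carton but purple is not meant. What is shaped like the jar0 but yellow is not meant.

How it is judged:
By the outcome, as a careful person would: the job done as asked, in the order asked, and still so for the second after the job is handed in, with the robot touching nothing.
Of stored0, stored1, stored2, stored3, stored4, stored5 only 2 to 3 are there at a start; the rules pass over those that are not, and their reading is None.
Of jar0, jar1, jar2 only 2 to 3 are there at a start; the rules pass over those that are not, and their reading is None.
At some moment in a run one of jar0, jar1, jar2, dish may be knocked a few centimetres aside while the robot is not near it.
It also fails if it takes over 210 s, if anything falls off the work surface, if the arm or the gripper's body presses on something with over 40 N, if the wrist force passes 120 N, or if a joint passes its speed limit or range.

## Working session

There is one attempt and no reset: what is moved stays moved. The work goes in short steps, Python scripts to look and compute and a shell command to move; the robot and the scene stay as the last step left them, time stands still between calls to the robot, and variables do not carry over. Pictures are saved under pics/ and viewed, at most 14 in all, crops included, and the job is handed in when it is done.

```bash
ls; mkdir -p pics
python3 - <<'E'
from plant import bot
import cv2
for n in("scene","top"):
    im=bot.get_image(n); cv2.imwrite(f"pics/{n}0.png",im[:,:,::-1]); print(n,bot.camera_info(n))
print(bot.camera_info("wrist")); print(bot.get_state())
E
```

```text
pics
scene {'fov_y': 49.85011222412702, 'cx': 254.21213368906177, 'cy': 188.29536687239806, 'position': array([0.98200397, 0.48277916, 1.24542199]), 'orientation': array([-2.60274546, -0.0088477 ,  2.38176729])}
top {'fov_y': 54.06766201004796, 'cx': 253.53905141052678, 'cy': 193.92604134173286, 'position': array([ 0.36985945, -0.01117278,  1.42625513]), 'orientation': array([-3.05166949, -0.00882723, -1.56553103])}
{'fov_y': 62.65625958624598, 'cx': 257.4609742879491, 'cy': 191.84589584556846, 'position': array([ 0.22832905, -0.53410832,  0.38396059]), 'orientation': array([ 2.86019111e+00,  2.71410543e-03, -1.30217941e+00])}
{'t': 0.1, 'q': array([-1.51211092e+00,  1.58989832e-01,  1.59806239e+00, -1.45861174e-06,
        1.38619605e+00, -2.10061758e-01]), 'qd': array([-0.00013653, -0.00060472, -0.00293259,  0.00018597,  0.00182567,
       -0.00111708]), 'effort': array([ 6.78818524e-04, -3.86502671e+01, -3.22960961e+01,  7.02606956e-02,
        3.39097856e-02, -5.47698130e-05]), 'tcp_pos': array([ 0.15264375, -0.55380187,  0.21373723]), 'tool_rot': array([-3.13997313e+00, -3.43828203e-04,  2.68747158e-01]), 'force': array([-0.74010963,  0.47814573, -0.38268311]), 'torque': array([0.01777575, 0.03866876, 0.01431224]), 'grip_force': 0.0, 'grip_width': 0.09180894031850548}
```

View pics/top0.png

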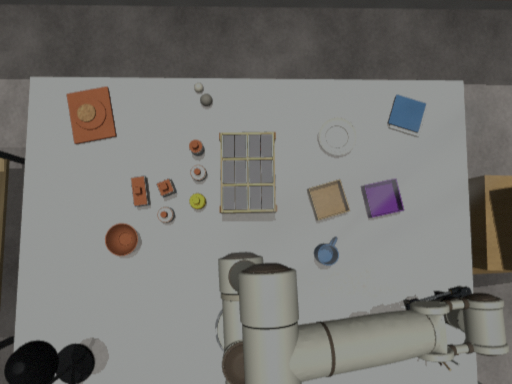

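View pics/scene0.png

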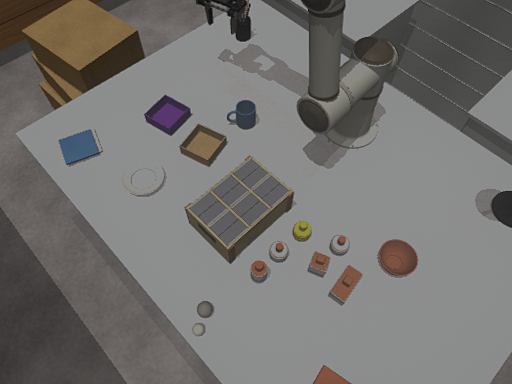

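The top view shows:
- **White jars with terracotta knobs:** (198,173) and (165,214). The yellow look-alike is at (197,201).
- **Red items:** canister (196,147), caddy (165,187) and dish (140,191).
- **Crate:** (248,172).
- **Carton:** tan one at (328,200). The purple look-alike is at (382,198).
- **Bystanders:** bowl (122,239), mug (325,253), plate (337,138).
- **Knobbed red block at (91,115):** another thing to leave alone.

Next I'll take one close crop to check the choice, plus the measurements.

```bash
cat > h.py <<'E'
import numpy as np, cv2
from scipy.spatial.transform import Rotation as Ro
from plant import bot
def cam(n):
    c=bot.camera_info(n); f=192/np.tan(np.radians(c["fov_y"])/2)
    return c["position"],Ro.from_euler("xyz",c["orientation"]).as_matrix(),f,c["cx"],c["cy"]
def to_plane(c,uv,z):
    p,R,f,cx,cy=c; d=R@np.array([(uv[0]-cx)/f,(uv[1]-cy)/f,1]); return (p+d*(z-p[2])/d[2])[:2]
def proj(c,X):
    p,R,f,cx,cy=c; q=R.T@(np.array(X)-p); return np.array([f*q[0]/q[2]+cx,f*q[1]/q[2]+cy])
def blobs(im,lo,hi,amin=8):
    h=cv2.cvtColor(im,cv2.COLOR_RGB2HSV); m=cv2.inRange(h,np.array(lo),np.array(hi))
    n,l,s,c=cv2.connectedComponentsWithStats(m); return [(c[i],s[i],np.argwhere(l==i)[:,::-1]) for i in range(1,n) if s[i,4]>=amin],m
E
python3 - <<'E'
from h import *
t=cv2.imread("pics/top0.png"); s=cv2.imread("pics/scene0.png")
a=cv2.resize(t[120:260,100:350],None,fx=3,fy=3,interpolation=cv2.INTER_CUBIC)
cv2.imwrite("pics/crop_top.png",a)
b=cv2.resize(s[90:310,120:380],None,fx=2.7,fy=2.7,interpolation=cv2.INTER_CUBIC)
cv2.imwrite("pics/crop_scene.png",b)
ct=cam("top")
for n,uv,z in [("jar",(198,173),.07),("jar",(165,214),.07),("yel",(197,201),.07),("can",(196,147),.09),("cad",(165,187),.087),("dish",(139.5,191),.073),("crate",(247.5,172.5),.114),("carton",(328,200.5),.045),("bowl",(122,239),.05),("mug",(325,253),.08)]:
    print(n,to_plane(ct,uv,z).round(3))
E
```

```text
jar [0.567 0.18 ]
jar [0.418 0.295]
yel [0.465 0.181]
can [0.659 0.186]
cad [0.514 0.294]
dish [0.5   0.389]
crate [ 0.564 -0.   ]
carton [ 0.472 -0.297]
bowl [0.327 0.453]
mug [ 0.282 -0.277]
```

View pics/crop_top.png

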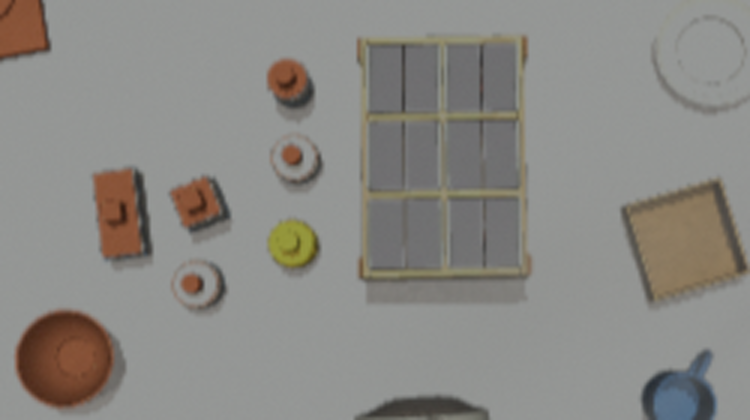

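View pics/crop_scene.png

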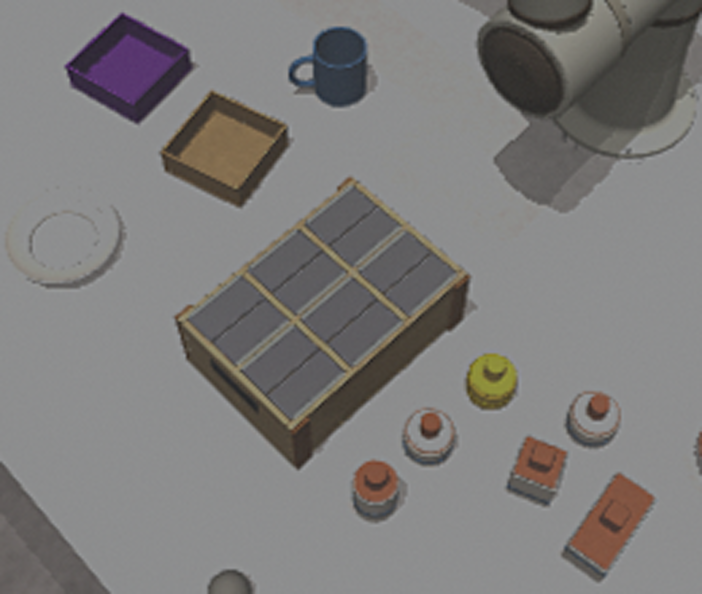

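The crops confirm two loose jars: (198,173) and (165,214) in the full image. The third is absent, and the yellow one is a decoy. The crate's long side runs along world x, and the tan carton is turned about 17°. Next I compute the crate and carton poses.

Run:
```python
from h import *
ct=cam("top"); cs=cam("scene")
f=lambda l,c,z,o,s:np.array([to_plane(c,(u/s+o[0],v/s+o[1]),z) for u,v in l])
C=f([(360,40),(525,38),(528,275),(362,275)],ct,.114,(100,120),3)
print("crate",C.round(3),C.mean(0).round(4))
D=f([(352,182),(468,276),(299,424),(182,318)],cs,.114,(120,90),2.7); print("crate scene",D.round(3),D.mean(0).round(4))
K=f([(622,208),(718,180),(747,270),(652,304)],ct,.045,(100,120),3)
print("carton",K.round(3),K.mean(0).round(4))
K2=f([(212,93),(288,128),(242,180),(163,153)],cs,.045,(120,90),2.7); print("carton sc",K2.round(3),K2.mean(0).round(4))
for Q in(C,K,K2,D):
    e=np.roll(Q,-1,0)-Q; print(np.linalg.norm(e,axis=1).round(3),(np.degrees(np.arctan2(e[:,1],e[:,0]))%90).round(1))
```

```text
crate [[ 0.704  0.098]
 [ 0.707 -0.097]
 [ 0.427 -0.101]
 [ 0.425  0.092]] [ 0.5658 -0.002 ]
crate scene [[ 0.435 -0.097]
 [ 0.428  0.095]
 [ 0.698  0.098]
 [ 0.708 -0.092]] [0.5673 0.0011]
carton [[ 0.513 -0.221]
 [ 0.548 -0.34 ]
 [ 0.437 -0.374]
 [ 0.395 -0.257]] [ 0.4733 -0.2983]
carton sc [[ 0.44  -0.373]
 [ 0.404 -0.256]
 [ 0.505 -0.233]
 [ 0.553 -0.338]] [ 0.4757 -0.3002]
[0.195 0.281 0.193 0.278] [1.1 0.7 0.3 1.2]
[0.124 0.116 0.125 0.123] [16.6 17.  19.8 16.9]
[0.123 0.104 0.116 0.118] [17.2 12.8 24.6 17. ]
[0.192 0.269 0.19  0.273] [2.1 0.6 3.2 1.1]
```

```bash
python3 -m creep '[{"z":3,"jaw":0},{"x":1,"y":3,"z":3},{"x":2,"y":3,"z":2},{"x":2,"y":3,"z":1},{"x":2,"y":3},{"x":2,"y":3},{"x":2,"y":3},{"x":2,"y":3},{"x":2,"y":3},{"x":2,"y":3}]'
python3 -m creep '[{"x":2,"y":3,"twist":-0.05},{"x":2,"y":3,"twist":-0.05},{"x":2,"y":3,"twist":-0.05},{"x":2,"y":3,"twist":-0.05},{"x":2,"y":3,"twist":-0.05},{"x":2,"y":3,"twist":-0.02},{"x":2,"y":3},{"x":2,"y":3},{"y":3},{}]'
python3 - <<'E'
from h import *
print(bot.camera_info("wrist")); im=bot.get_image("wrist"); cv2.imwrite("pics/w1.png",im[:,:,::-1])
E
```

```text
{'fov_y': 62.65625958624598, 'cx': 257.4609742879491, 'cy': 191.84589584556846, 'position': array([ 0.22832905, -0.53410832,  0.38396059]), 'orientation': array([ 2.86019111e+00,  2.71410543e-03, -1.30217941e+00])}schema error: expected keys x, y, z, twist, jaw
schema error: expected keys x, y, z, twist, jaw
```

```bash
python3 -m creep '[{"x":0,"y":0,"z":3,"twist":0,"jaw":0},{"x":2,"y":3,"z":3,"twist":0,"jaw":0},{"x":2,"y":3,"z":3,"twist":0,"jaw":0},{"x":2,"y":3,"z":2,"twist":0,"jaw":0},{"x":2,"y":3,"z":0,"twist":0,"jaw":0},{"x":2,"y":3,"z":0,"twist":0,"jaw":0},{"x":2,"y":3,"z":0,"twist":0,"jaw":0},{"x":2,"y":3,"z":0,"twist":0,"jaw":0},{"x":2,"y":3,"z":0,"twist":0,"jaw":0},{"x":2,"y":3,"z":0,"twist":0,"jaw":0}]' 20
python3 -m creep '[{"x":2,"y":3,"z":0,"twist":-0.05,"jaw":0},{"x":2,"y":3,"z":0,"twist":-0.05,"jaw":0},{"x":2,"y":3,"z":0,"twist":-0.05,"jaw":0},{"x":2,"y":3,"z":0,"twist":-0.05,"jaw":0},{"x":2,"y":3,"z":0,"twist":-0.05,"jaw":0},{"x":2,"y":3,"z":0,"twist":0,"jaw":0},{"x":2,"y":3,"z":0,"twist":0,"jaw":0},{"x":2,"y":3,"z":0,"twist":0,"jaw":0},{"x":2,"y":3,"z":0,"twist":0,"jaw":0},{"x":0,"y":0,"z":0,"twist":0,"jaw":0}]'
python3 - <<'E'
from h import *
print(bot.camera_info("wrist")); im=bot.get_image("wrist"); cv2.imwrite("pics/w1.png",im[:,:,::-1])
E
```

```text
t: 0.98
tcp_pos: [0.3287, -0.2893, 0.3177]
tool_rot: [-3.141, -0.0, 0.268]
force: [0.0, -0.5, -1.3]
grip_width: 0.027
grip_force: 0.0
t: 1.82
tcp_pos: [0.5098, -0.0161, 0.3172]
tool_rot: [-3.139, 0.0, 0.025]
force: [0.1, 0.9, 0.3]
grip_width: 0.0007
grip_force: 0.0
{'fov_y': 62.65625958624598, 'cx': 257.4609742879491, 'cy': 191.84589584556846, 'position': array([ 0.58833721, -0.01563705,  0.48738304]), 'orientation': array([ 2.85952782,  0.00392388, -1.54627075])}
```

View pics/w1.png

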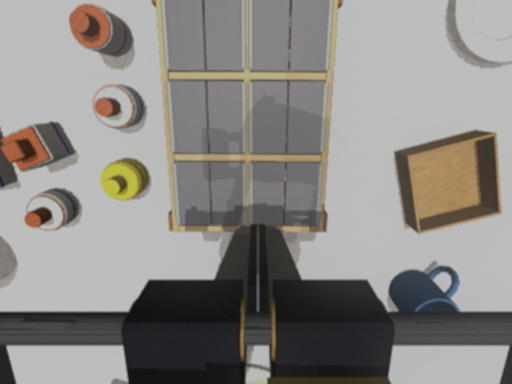

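The wrist view shows the crate with its spine crossings at (247,76) and (248,158). It also shows the tan carton with rim corners at (396,150), (496,132), (500,214) and (418,231), plus both jars and the caddy on the left.

Run:
```python
from h import *
c=cam("wrist"); P=lambda u,v,z:to_plane(c,(u,v),z)
a=P(247.5,76,.114);b=P(248,158,.114); print("cross",a,b,(a+b)/2)
for u,v in[(206,35),(211,200),(288,35),(287.5,200)]: print("slit",P(u,v,.114).round(4))
K=np.array([P(u,v,.045) for u,v in[(396,150),(496,132),(500,214),(418,231)]]); print(K.round(3),K.mean(0)); e=np.roll(K,-1,0)-K; print(np.linalg.norm(e,axis=1).round(3),(np.degrees(np.arctan2(e[:,1],e[:,0]))%90).round(1))
print("jars",P(107,107,.072),P(38,217,.072))
print(bot.get_state()["tcp_pos"])
```

```text
cross [ 0.61287908 -0.00531424] [ 0.52067141 -0.00725577] [ 0.56677525 -0.00628501]
slit [0.6534 0.04  ]
slit [0.4669 0.0379]
slit [ 0.6554 -0.0483]
slit [ 0.4692 -0.0571]
[[ 0.525 -0.213]
 [ 0.553 -0.347]
 [ 0.433 -0.382]
 [ 0.403 -0.264]] [ 0.47832334 -0.30155906]
[0.137 0.124 0.121 0.132] [11.8 15.9 14.4 22.8]
jars [0.57445251 0.17435219] [0.42236885 0.28786128]
[ 0.50878536 -0.01851139  0.31718518]
```

```bash
python3 -m creep '[{"x":3,"y":3,"z":-2,"twist":-0.01,"jaw":0},{"x":2.7,"y":3.1,"z":-3,"twist":0,"jaw":0},{"x":0,"y":0,"z":-4,"twist":0,"jaw":0},{"x":0,"y":0,"z":-4,"twist":0,"jaw":0},{"x":0,"y":0,"z":-3,"twist":0,"jaw":0},{"x":0,"y":0,"z":-2,"twist":0,"jaw":0},{"x":0,"y":0,"z":-1,"twist":0,"jaw":0},{"x":0,"y":0,"z":0,"twist":0,"jaw":0},{"x":0,"y":0,"z":0,"twist":0,"jaw":0}]'
```

```text
t: 2.62
tcp_pos: [0.5572, 0.0302, 0.1363]
tool_rot: [3.141, -0.001, 0.008]
force: [-0.1, 0.1, -0.2]
grip_width: 0.0003
grip_force: 0.0
```

```bash
python3 -m creep '[{"x":0.5,"y":0.7,"z":0,"twist":0,"jaw":0},{"x":0.4,"y":0.6,"z":0,"twist":0,"jaw":0},{"x":0,"y":0,"z":-1,"twist":0,"jaw":0},{"x":0,"y":0,"z":-1,"twist":0,"jaw":0},{"x":0,"y":0,"z":-1,"twist":0,"jaw":0},{"x":0,"y":0,"z":-1,"twist":0,"jaw":0},{"x":0,"y":0,"z":-0.7,"twist":0,"jaw":0},{"x":0,"y":0,"z":0,"twist":0,"jaw":0},{"x":0,"y":0,"z":0,"twist":0,"jaw":0}]'
python3 -m creep '[{"x":0,"y":0,"z":-0.2,"twist":0,"jaw":0},{"x":0,"y":0,"z":-0.2,"twist":0,"jaw":0},{"x":0,"y":0,"z":0,"twist":0,"jaw":0}]'
python3 -m creep '[{"x":0,"y":0,"z":-0.2,"twist":0,"jaw":0},{"x":0,"y":0,"z":-0.2,"twist":0,"jaw":0},{"x":0,"y":0,"z":0,"twist":0,"jaw":0}]'
```

```text
t: 3.37
tcp_pos: [0.5651, 0.044, 0.0876]
tool_rot: [-3.141, 0.002, 0.009]
force: [-0.4, -0.5, 1.4]
grip_width: 0.0005
grip_force: 0.5
t: 3.62
tcp_pos: [0.5663, 0.0439, 0.0847]
tool_rot: [3.141, -0.001, 0.009]
force: [1.0, 0.8, 0.4]
grip_width: -0.0001
grip_force: 0.5
t: 3.87
tcp_pos: [0.566, 0.044, 0.0803]
tool_rot: [-3.142, -0.0, 0.009]
force: [0.7, -0.4, 0.8]
grip_width: 0.0004
grip_force: 0.5
```

```bash
python3 -m creep '[{"x":0,"y":0,"z":-0.2,"twist":0,"jaw":0},{"x":0,"y":0,"z":-0.2,"twist":0,"jaw":0},{"x":0,"y":0,"z":0,"twist":0,"jaw":0}]'
python3 -m creep '[{"x":0,"y":0,"z":-0.2,"twist":0,"jaw":0},{"x":0,"y":0,"z":-0.2,"twist":0,"jaw":0},{"x":0,"y":0,"z":0,"twist":0,"jaw":0}]'
```

```text
t: 4.12
tcp_pos: [0.5657, 0.044, 0.076]
tool_rot: [-3.141, 0.001, 0.009]
force: [0.3, -0.6, -0.5]
grip_width: 0.0002
grip_force: 0.6
t: 4.37
tcp_pos: [0.5657, 0.044, 0.072]
tool_rot: [-3.141, 0.001, 0.009]
force: [0.9, -0.1, -0.3]
grip_width: 0.0006
grip_force: 0.7
```

Middle +y cell is empty. Next the near +y cell.

```bash
python3 -m creep '[{"x":0,"y":0,"z":2,"twist":0,"jaw":0},{"x":0,"y":0,"z":2,"twist":0,"jaw":0},{"x":0,"y":0,"z":2,"twist":0,"jaw":0},{"x":-1,"y":0,"z":1,"twist":0,"jaw":0},{"x":-2,"y":0,"z":0,"twist":0,"jaw":0},{"x":-2,"y":0,"z":0,"twist":0,"jaw":0},{"x":-2,"y":-0.1,"z":0,"twist":0,"jaw":0},{"x":-2,"y":0,"z":0,"twist":0,"jaw":0},{"x":-0.2,"y":0,"z":0,"twist":0,"jaw":0},{"x":0,"y":0,"z":0,"twist":0,"jaw":0}]'
python3 -m creep '[{"x":0,"y":0,"z":-1,"twist":0,"jaw":0},{"x":0,"y":0,"z":-1,"twist":0,"jaw":0},{"x":0,"y":0,"z":-1,"twist":0,"jaw":0},{"x":0,"y":0,"z":-1,"twist":0,"jaw":0},{"x":0,"y":0,"z":-1,"twist":0,"jaw":0},{"x":0,"y":0,"z":-0.5,"twist":0,"jaw":0},{"x":0,"y":0,"z":0,"twist":0,"jaw":0}]'
python3 -m creep '[{"x":0,"y":0,"z":-0.2,"twist":0,"jaw":0},{"x":0,"y":0,"z":-0.2,"twist":0,"jaw":0},{"x":0,"y":0,"z":-0.2,"twist":0,"jaw":0},{"x":0,"y":0,"z":0,"twist":0,"jaw":0}]'
```

```text
t: 5.2
tcp_pos: [0.4736, 0.0431, 0.1425]
tool_rot: [-3.142, -0.0, 0.009]
force: [0.4, 0.2, 0.9]
grip_width: 0.0005
grip_force: 0.0
t: 5.78
tcp_pos: [0.4728, 0.0432, 0.0857]
tool_rot: [-3.141, 0.003, 0.009]
force: [-1.2, -0.3, 0.5]
grip_width: 0.0003
grip_force: 0.5
t: 6.12
tcp_pos: [0.4743, 0.0429, 0.0816]
tool_rot: [3.141, -0.001, 0.009]
force: [0.7, 0.3, -0.1]
grip_width: 0.0007
grip_force: 0.5
```

```bash
python3 -m creep '[{"x":0,"y":0,"z":-0.2,"twist":0,"jaw":0},{"x":0,"y":0,"z":-0.2,"twist":0,"jaw":0},{"x":0,"y":0,"z":0,"twist":0,"jaw":0}]'
python3 -m creep '[{"x":0,"y":0,"z":-0.2,"twist":0,"jaw":0},{"x":0,"y":0,"z":-0.2,"twist":0,"jaw":0},{"x":0,"y":0,"z":0,"twist":0,"jaw":0}]'
```

```text
t: 6.37
tcp_pos: [0.4739, 0.043, 0.0773]
tool_rot: [-3.141, 0.0, 0.009]
force: [0.3, 0.1, 0.3]
grip_width: 0.0004
grip_force: 0.5
t: 6.62
tcp_pos: [0.4737, 0.043, 0.0731]
tool_rot: [-3.142, 0.001, 0.009]
force: [0.9, 0.0, -0.4]
grip_width: 0.0007
grip_force: 0.7
```

Near +y cell is empty too. I have two empties for two jars, so I'll lift and re-look at the jars.

```bash
python3 -m creep '[{"x":0,"y":0,"z":2,"twist":0,"jaw":0},{"x":0,"y":0,"z":3,"twist":0,"jaw":0},{"x":0,"y":0,"z":3,"twist":0,"jaw":0},{"x":0,"y":2,"z":3,"twist":0,"jaw":4},{"x":0,"y":3,"z":3,"twist":0,"jaw":6},{"x":0,"y":3,"z":3,"twist":0,"jaw":6},{"x":0,"y":3,"z":3,"twist":0,"jaw":6},{"x":0,"y":3,"z":3,"twist":0,"jaw":6},{"x":0,"y":2,"z":2,"twist":0,"jaw":6},{"x":0,"y":0,"z":0,"twist":0,"jaw":6}]'
python3 -m creep '[{"x":0,"y":0,"z":0,"twist":0,"jaw":6},{"x":0,"y":0,"z":0,"twist":0,"jaw":6}]'
cat >> h.py <<'E'
def reds(c,im,z):
    h=cv2.cvtColor(im,cv2.COLOR_RGB2HSV); m=cv2.inRange(h,np.array([3,110,60]),np.array([18,255,255])); return m
E
python3 - <<'E'
from h import *
c=cam("wrist"); im=bot.get_image("wrist"); cv2.imwrite("pics/w2.png",im[:,:,::-1])
b,m=blobs(im,(2,110,50),(18,255,255),20)
for x,s,p in b: print(x.round(1),s[:5],to_plane(c,x,.072).round(4))
print(bot.get_state()["tcp_pos"],c[0])
E
```

```text
t: 7.45
tcp_pos: [0.4754, 0.2043, 0.3266]
tool_rot: [-3.139, -0.008, 0.013]
force: [0.4, 0.2, 1.1]
grip_width: 0.045
grip_force: 0.0
t: 7.62
tcp_pos: [0.4734, 0.2001, 0.3197]
tool_rot: [3.141, 0.003, 0.009]
force: [0.7, -0.2, -0.0]
grip_width: 0.0583
grip_force: 0.0
[266.9   8.6] [248   0  39  19 443] [0.6554 0.1898]
[271.5  80.7] [264  72  16  18 233] [0.5751 0.1827]
[114.8 132.3] [  89   94   52   78 2383] [0.5096 0.3863]
[182.9 125.6] [ 161  104   45   44 1137] [0.519  0.2967]
[341.6 195.6] [340 187   4  17  55] [0.4257 0.0825]
[499.2 194.3] [497 187   5  16  30] [ 0.4294 -0.1352]
[185.2 198.3] [178 191  16  15 183] [0.42   0.2993]
[ 91.3 247.9] [  53  215   77   66 4134] [0.343  0.4402]
[0.47324363 0.19978048 0.31929033] [0.55232624 0.19995472 0.48971882]
```

View pics/w2.png

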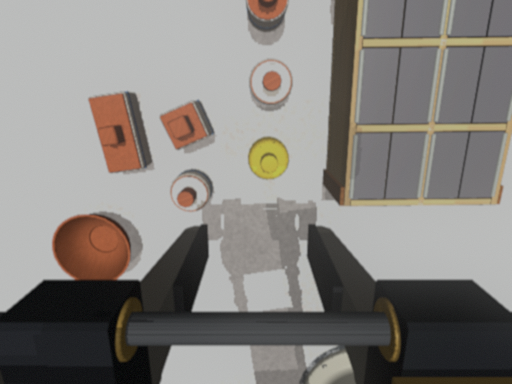

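Both jars are in place. The far jar's knob is at (271,81) and the near jar's at (185,198), so nothing has been knocked yet. I'll go over the far jar.

```bash
python3 -m creep '[{"x":2,"y":-0.4,"z":-2,"twist":0,"jaw":5},{"x":2,"y":-0.4,"z":-2,"twist":0,"jaw":5},{"x":2,"y":-0.4,"z":-2,"twist":0,"jaw":5},{"x":2,"y":-0.4,"z":-2,"twist":0,"jaw":5},{"x":1.9,"y":-0.2,"z":-2,"twist":0,"jaw":5},{"x":0,"y":0,"z":-2,"twist":0,"jaw":5},{"x":0,"y":0,"z":-2,"twist":0,"jaw":5},{"x":0,"y":0,"z":-2,"twist":0,"jaw":5},{"x":0,"y":0,"z":0,"twist":0,"jaw":5},{"x":0,"y":0,"z":0,"twist":0,"jaw":5}]'
python3 - <<'E'
from h import *
c=cam("wrist"); im=bot.get_image("wrist"); cv2.imwrite("pics/w3.png",im[:,:,::-1])
b,m=blobs(im,(2,110,50),(18,255,255),60)
for x,s,p in b: print(x.round(1),s[:5],to_plane(c,x,.07).round(4))
print(bot.get_state()["tcp_pos"],c[0])
E
```

```text
t: 8.5
tcp_pos: [0.5712, 0.1815, 0.1591]
tool_rot: [3.141, 0.005, 0.007]
force: [-0.2, -0.4, 0.8]
grip_width: 0.0499
grip_force: 0.0
[392.1  23. ] [386   2  13  43 393] [0.7049 0.0824]
[247.   72.8] [ 218   41   60   65 3017] [0.6697 0.1896]
[255.8 190. ] [244 178  25  25 490] [0.5758 0.1823]
[ 34.1 245.9] [   0  200   73  100 4444] [0.5218 0.382 ]
[129.9 246.2] [  97  217   68   58 2402] [0.5222 0.2956]
[ 14.  365.9] [  7 346  16  38 257] [0.3867 0.4286]
[0.57258811 0.18190108 0.16105828] [0.65064625 0.18125209 0.3288772 ]
```

```bash
python3 -m creep '[{"x":0.2,"y":0,"z":-2,"twist":0,"jaw":5},{"x":0,"y":0,"z":-2,"twist":0,"jaw":5},{"x":0,"y":0,"z":-2,"twist":0,"jaw":5},{"x":0,"y":0,"z":-2,"twist":0,"jaw":5},{"x":0,"y":0,"z":-1.5,"twist":0,"jaw":5},{"x":0,"y":0,"z":-1,"twist":0,"jaw":5},{"x":0,"y":0,"z":-0.5,"twist":0,"jaw":5},{"x":0,"y":0,"z":0,"twist":0,"jaw":5},{"x":0,"y":0,"z":0,"twist":0,"jaw":5}]'
```

```text
t: 9.3
tcp_pos: [0.5759, 0.1828, 0.0526]
tool_rot: [-3.141, -0.002, 0.009]
force: [0.4, -0.1, -0.7]
grip_width: 0.0497
grip_force: 0.0
```

```bash
python3 -m creep '[{"x":0,"y":0,"z":-0.2,"twist":0,"jaw":1},{"x":0,"y":0,"z":0,"twist":0,"jaw":1},{"x":0,"y":0,"z":0,"twist":0,"jaw":1},{"x":0,"y":0,"z":0,"twist":0,"jaw":1},{"x":0,"y":0,"z":0,"twist":0,"jaw":1},{"x":0,"y":0,"z":0,"twist":0,"jaw":1},{"x":0,"y":0,"z":0,"twist":0,"jaw":1}]' 30
python3 -m creep '[{"x":0,"y":0,"z":0.5,"twist":0,"jaw":1},{"x":0,"y":0,"z":1,"twist":0,"jaw":1},{"x":0,"y":0,"z":2,"twist":0,"jaw":1},{"x":0,"y":0,"z":2,"twist":0,"jaw":1},{"x":0,"y":0,"z":2,"twist":0,"jaw":1},{"x":0,"y":0,"z":2,"twist":0,"jaw":1},{"x":0,"y":0,"z":2,"twist":0,"jaw":1},{"x":0,"y":0,"z":2,"twist":0,"jaw":1},{"x":0,"y":0,"z":1.5,"twist":0,"jaw":1},{"x":0,"y":0,"z":0,"twist":0,"jaw":1}]'
```

```text
t: 9.88
tcp_pos: [0.5753, 0.183, 0.0499]
tool_rot: [-3.141, -0.001, 0.009]
force: [-0.8, 0.7, 2.3]
grip_width: 0.0235
grip_force: 30.0
t: 10.72
tcp_pos: [0.5771, 0.1831, 0.2041]
tool_rot: [-3.141, -0.007, 0.009]
force: [0.5, 0.2, -1.5]
grip_width: 0.0229
grip_force: 30.0
```

```bash
python3 -m creep '[{"x":0,"y":-1.5,"z":0,"twist":0,"jaw":1},{"x":-0.5,"y":-2,"z":0,"twist":0,"jaw":1},{"x":-0.5,"y":-2,"z":0,"twist":0,"jaw":1},{"x":0,"y":-2,"z":0,"twist":0,"jaw":1},{"x":0,"y":-2,"z":0,"twist":0,"jaw":1},{"x":0,"y":-2,"z":0,"twist":0,"jaw":1},{"x":0,"y":-1.5,"z":0,"twist":0,"jaw":1},{"x":0,"y":-0.9,"z":0,"twist":0,"jaw":1},{"x":0,"y":0,"z":0,"twist":0,"jaw":1},{"x":0,"y":0,"z":0,"twist":0,"jaw":1}]'
python3 - <<'E'
from h import *
im=bot.get_image("wrist"); cv2.imwrite("pics/w4.png",im[:,:,::-1]); s=bot.get_state(); print(s["tcp_pos"],s["grip_width"],s["force"])
E
```

```text
t: 11.55
tcp_pos: [0.5646, 0.044, 0.1989]
tool_rot: [-3.141, 0.001, 0.008]
force: [-0.2, -0.1, -3.1]
grip_width: 0.0232
grip_force: 30.0
[0.56466254 0.04452374 0.19897068] 0.023321668883819896 [ 0.95001503  0.86868671 -1.3325489 ]
```

View pics/w4.png

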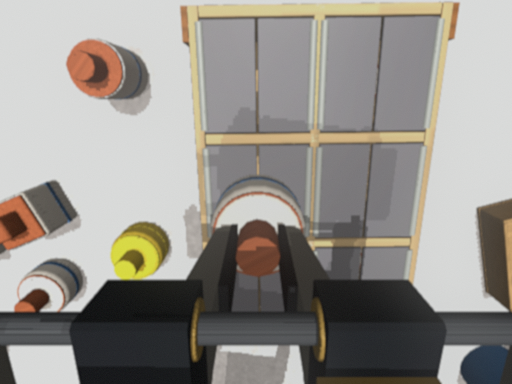

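The jar is held upright and in line with the slit (column 257). The cell dividers sit at rows 138 and 242.

```bash
python3 - <<'E'
from h import *
c=cam("wrist")
for u,v in[(258,138),(314,138),(315,242),(372,242),(257,110),(322,40)]: print(to_plane(c,(u,v),.114).round(4))
E
python3 -m creep '[{"x":0.1,"y":0,"z":-1,"twist":0,"jaw":1},{"x":0,"y":0,"z":-1.5,"twist":0,"jaw":1},{"x":0,"y":0,"z":-1.5,"twist":0,"jaw":1},{"x":0,"y":0,"z":-1.5,"twist":0,"jaw":1},{"x":0,"y":0,"z":-1.5,"twist":0,"jaw":1},{"x":0,"y":0,"z":-1,"twist":0,"jaw":1},{"x":0,"y":0,"z":0,"twist":0,"jaw":1}]'
```

```text
[0.6142 0.044 ]
[ 0.6146 -0.001 ]
[ 0.5235 -0.0072]
[ 0.524  -0.0575]
[0.6359 0.0449]
[ 0.6864 -0.0027]
t: 12.18
tcp_pos: [0.564, 0.0448, 0.1163]
tool_rot: [-3.141, 0.005, 0.01]
force: [-0.1, 0.4, -3.3]
grip_width: 0.0229
grip_force: 30.0
```

```bash
python3 -m creep '[{"x":0.3,"y":0,"z":-1,"twist":0,"jaw":1},{"x":0,"y":0,"z":-1,"twist":0,"jaw":1},{"x":0,"y":0,"z":-1,"twist":0,"jaw":1},{"x":0,"y":0,"z":-1,"twist":0,"jaw":1},{"x":0,"y":0,"z":-0.5,"twist":0,"jaw":1},{"x":0,"y":0,"z":-0.3,"twist":0,"jaw":1},{"x":0,"y":0,"z":-0.1,"twist":0,"jaw":1},{"x":0,"y":0,"z":0,"twist":0,"jaw":1},{"x":0,"y":0,"z":0,"twist":0,"jaw":1}]'
```

```text
t: 12.93
tcp_pos: [0.5689, 0.0438, 0.0705]
tool_rot: [-3.142, 0.0, 0.009]
force: [0.5, -0.6, -2.3]
grip_width: 0.0234
grip_force: 31.4
```

```bash
python3 -m creep '[{"x":0,"y":0,"z":-0.5,"twist":0,"jaw":1},{"x":0,"y":0,"z":-0.4,"twist":0,"jaw":1},{"x":0,"y":0,"z":0,"twist":0,"jaw":1},{"x":0,"y":0,"z":0,"twist":0,"jaw":1}]'
python3 -m creep '[{"x":0,"y":0,"z":-0.1,"twist":0,"jaw":1},{"x":0,"y":0,"z":-0.1,"twist":0,"jaw":1},{"x":0,"y":0,"z":0,"twist":0,"jaw":1}]'
python3 -m creep '[{"x":0,"y":0,"z":-0.1,"twist":0,"jaw":1},{"x":0,"y":0,"z":0,"twist":0,"jaw":1}]'
```

```text
t: 13.27
tcp_pos: [0.5687, 0.0439, 0.061]
tool_rot: [-3.141, 0.001, 0.009]
force: [0.9, -0.4, -3.4]
grip_width: 0.0232
grip_force: 31.9
t: 13.52
tcp_pos: [0.5691, 0.0438, 0.0594]
tool_rot: [3.142, -0.0, 0.009]
force: [-0.2, 0.4, -1.6]
grip_width: 0.0234
grip_force: 31.3
t: 13.68
tcp_pos: [0.5691, 0.0438, 0.0584]
tool_rot: [3.142, -0.0, 0.009]
force: [0.4, -0.4, -2.7]
grip_width: 0.0234
grip_force: 31.2
```

```bash
python3 -m creep '[{"x":0,"y":0,"z":-0.1,"twist":0,"jaw":1},{"x":0,"y":0,"z":0,"twist":0,"jaw":1}]'
python3 -m creep '[{"x":0,"y":0,"z":-0.1,"twist":0,"jaw":1},{"x":0,"y":0,"z":0,"twist":0,"jaw":1}]'
```

```text
t: 13.85
tcp_pos: [0.5693, 0.0438, 0.0579]
tool_rot: [3.142, -0.001, 0.009]
force: [-1.8, 0.2, 1.7]
grip_width: 0.0229
grip_force: 31.3
t: 14.02
tcp_pos: [0.5694, 0.0438, 0.0578]
tool_rot: [3.141, -0.001, 0.009]
force: [-4.7, -0.2, 7.9]
grip_width: 0.0233
grip_force: 31.5
```

Seated on the floor. I'll release and withdraw.

```bash
python3 -m creep '[{"x":0,"y":0,"z":0.1,"twist":0,"jaw":1},{"x":0,"y":0,"z":0,"twist":0,"jaw":3.4},{"x":0,"y":0,"z":0,"twist":0,"jaw":3.4},{"x":0,"y":0,"z":0,"twist":0,"jaw":3.4},{"x":0,"y":0,"z":0,"twist":0,"jaw":3.4}]'
python3 -m creep '[{"x":0,"y":0,"z":0.5,"twist":0,"jaw":3.4},{"x":0,"y":0,"z":1,"twist":0,"jaw":3.4},{"x":0,"y":0,"z":1,"twist":0,"jaw":3.4},{"x":0,"y":0,"z":1,"twist":0,"jaw":3.4},{"x":0,"y":0,"z":2,"twist":0,"jaw":3.4},{"x":0,"y":0,"z":2,"twist":0,"jaw":3.4},{"x":0,"y":0,"z":3,"twist":0,"jaw":3.4},{"x":0,"y":0,"z":3,"twist":0,"jaw":3.4},{"x":0,"y":0,"z":2,"twist":0,"jaw":3.4},{"x":0,"y":0,"z":1,"twist":0,"jaw":3.4}]'
```

```text
t: 14.43
tcp_pos: [0.5689, 0.0438, 0.0572]
tool_rot: [-3.142, 0.0, 0.009]
force: [-0.5, 0.2, -1.3]
grip_width: 0.0343
grip_force: 0.8
t: 15.27
tcp_pos: [0.571, 0.0436, 0.2278]
tool_rot: [3.141, -0.008, 0.009]
force: [-0.2, -0.2, 0.4]
grip_width: 0.0343
grip_force: 0.0
```

```bash
python3 -m creep '[{"x":-1.5,"y":2.5,"z":0,"twist":0,"jaw":5},{"x":-1.5,"y":2.5,"z":0,"twist":0,"jaw":5},{"x":-1.5,"y":2.5,"z":0,"twist":0,"jaw":5},{"x":-1.5,"y":2.5,"z":0,"twist":0,"jaw":5},{"x":-1.5,"y":2.5,"z":0,"twist":0,"jaw":5},{"x":-1.5,"y":2.5,"z":0,"twist":0,"jaw":5},{"x":-1.5,"y":2.5,"z":-1,"twist":0,"jaw":5},{"x":-1.5,"y":2.5,"z":-1,"twist":0,"jaw":5},{"x":-1.5,"y":2.5,"z":-1,"twist":0,"jaw":5},{"x":-1.5,"y":2.5,"z":-1,"twist":0,"jaw":5}]'
python3 -m creep '[{"x":0,"y":0,"z":-1,"twist":0,"jaw":5},{"x":0,"y":0,"z":-1,"twist":0,"jaw":5},{"x":0,"y":0,"z":0,"twist":0,"jaw":5},{"x":0,"y":0,"z":0,"twist":0,"jaw":5}]'
cat > look.py <<'E'
import sys
from h import *
c=cam("wrist"); im=bot.get_image("wrist"); cv2.imwrite(f"pics/{sys.argv[1]}.png",im[:,:,::-1])
z=float(sys.argv[2])
b,m=blobs(im,(2,110,50),(18,255,255),60)
for x,s,p in b: print(x.round(1),s[:5],to_plane(c,x,z).round(4))
s=bot.get_state(); print(s["tcp_pos"],s["tool_rot"])
E
python3 look.py w5 .07
```

```text
t: 16.1
tcp_pos: [0.4179, 0.2949, 0.1822]
tool_rot: [-3.141, -0.0, 0.009]
force: [-0.3, -0.4, -0.2]
grip_width: 0.0502
grip_force: 0.0
t: 16.43
tcp_pos: [0.4192, 0.2928, 0.1619]
tool_rot: [3.141, 0.001, 0.008]
force: [1.0, -0.3, -0.9]
grip_width: 0.05
grip_force: 0.0
[135.7  86.2] [  94   22   82  131 6839] [0.5076 0.3888]
[250.3  73.3] [ 213   34   75   79 3530] [0.5179 0.2985]
[248.5 194.7] [236 183  26  25 479] [0.4189 0.2999]
[ 93.8 254.2] [  38  220  118   72 6035] [0.3609 0.4419]
[0.41970936 0.29297364 0.16263876] [ 3.14143072e+00 -2.19095667e-04  7.29664649e-03]
```

```bash
python3 -m creep '[{"x":-0.1,"y":0.6,"z":-2,"twist":0,"jaw":5},{"x":0,"y":0,"z":-2,"twist":0,"jaw":5},{"x":0,"y":0,"z":-2,"twist":0,"jaw":5},{"x":0,"y":0,"z":-2,"twist":0,"jaw":5},{"x":0,"y":0,"z":-1.5,"twist":0,"jaw":5},{"x":0,"y":0,"z":-1,"twist":0,"jaw":5},{"x":0,"y":0,"z":-0.7,"twist":0,"jaw":5},{"x":0,"y":0,"z":0,"twist":0,"jaw":5},{"x":0,"y":0,"z":0,"twist":0,"jaw":5}]'
python3 -m creep '[{"x":0,"y":0,"z":0,"twist":0,"jaw":1},{"x":0,"y":0,"z":0,"twist":0,"jaw":1},{"x":0,"y":0,"z":0,"twist":0,"jaw":1},{"x":0,"y":0,"z":0,"twist":0,"jaw":1},{"x":0,"y":0,"z":0,"twist":0,"jaw":1},{"x":0,"y":0,"z":0,"twist":0,"jaw":1},{"x":0,"y":0,"z":0,"twist":0,"jaw":1}]' 30
```

```text
t: 17.23
tcp_pos: [0.4187, 0.2998, 0.051]
tool_rot: [-3.141, -0.001, 0.008]
force: [-0.8, -0.7, -0.3]
grip_width: 0.0504
grip_force: 0.0
t: 17.82
tcp_pos: [0.4184, 0.3002, 0.0509]
tool_rot: [-3.141, -0.001, 0.009]
force: [-0.1, 0.8, 2.0]
grip_width: 0.0228
grip_force: 30.0
```

```bash
python3 -m creep '[{"x":0,"y":0,"z":0.5,"twist":0,"jaw":1},{"x":0,"y":0,"z":1,"twist":0,"jaw":1},{"x":0,"y":0,"z":2,"twist":0,"jaw":1},{"x":0,"y":0,"z":2,"twist":0,"jaw":1},{"x":0,"y":0,"z":2,"twist":0,"jaw":1},{"x":0,"y":0,"z":2,"twist":0,"jaw":1},{"x":0,"y":0,"z":2,"twist":0,"jaw":1},{"x":0,"y":0,"z":2,"twist":0,"jaw":1},{"x":0,"y":0,"z":1.5,"twist":0,"jaw":1},{"x":0.5,"y":-1.7,"z":0,"twist":0,"jaw":1}]'
python3 -m creep '[{"x":0.6,"y":-2.5,"z":0,"twist":0,"jaw":1},{"x":0.6,"y":-2.5,"z":0,"twist":0,"jaw":1},{"x":0.6,"y":-3,"z":0,"twist":0,"jaw":1},{"x":0.6,"y":-3,"z":0,"twist":0,"jaw":1},{"x":0.6,"y":-3,"z":0,"twist":0,"jaw":1},{"x":0.6,"y":-3,"z":0,"twist":0,"jaw":1},{"x":0.6,"y":-3,"z":0,"twist":0,"jaw":1},{"x":0.6,"y":-2.5,"z":0,"twist":0,"jaw":1},{"x":0.5,"y":-1.5,"z":0,"twist":0,"jaw":1},{"x":0,"y":0,"z":0,"twist":0,"jaw":1}]'
python3 -m creep '[{"x":0,"y":0,"z":0,"twist":0,"jaw":1}]'
```

```text
t: 18.65
tcp_pos: [0.4241, 0.2851, 0.2048]
tool_rot: [-3.138, -0.006, 0.011]
force: [0.6, 0.5, -2.4]
grip_width: 0.023
grip_force: 30.0
t: 19.48
tcp_pos: [0.4764, 0.04, 0.2008]
tool_rot: [3.14, -0.0, 0.005]
force: [-0.7, 0.4, -1.2]
grip_width: 0.023
grip_force: 30.0
t: 19.57
tcp_pos: [0.4757, 0.0425, 0.2006]
tool_rot: [-3.141, 0.001, 0.007]
force: [-0.6, 1.0, -2.3]
grip_width: 0.0233
grip_force: 30.0
```

```bash
python3 -m creep '[{"x":0.1,"y":0,"z":-1,"twist":0,"jaw":1},{"x":0,"y":0,"z":-1.5,"twist":0,"jaw":1},{"x":0,"y":0,"z":-1.5,"twist":0,"jaw":1},{"x":0,"y":0,"z":-1.5,"twist":0,"jaw":1},{"x":0,"y":0,"z":-1.5,"twist":0,"jaw":1},{"x":0,"y":0,"z":-1.5,"twist":0,"jaw":1},{"x":0,"y":0,"z":-1.5,"twist":0,"jaw":1},{"x":0,"y":0,"z":-1.5,"twist":0,"jaw":1},{"x":0,"y":0,"z":-1,"twist":0,"jaw":1},{"x":0,"y":0,"z":-0.5,"twist":0,"jaw":1}]'
python3 -m creep '[{"x":0,"y":0,"z":-0.4,"twist":0,"jaw":1},{"x":0,"y":0,"z":0,"twist":0,"jaw":1},{"x":0,"y":0,"z":0,"twist":0,"jaw":1}]'
```

```text
t: 20.4
tcp_pos: [0.4755, 0.044, 0.0686]
tool_rot: [-3.141, 0.003, 0.01]
force: [-0.4, 0.4, -1.2]
grip_width: 0.0233
grip_force: 31.1
t: 20.65
tcp_pos: [0.4769, 0.0431, 0.0665]
tool_rot: [-3.141, 0.0, 0.009]
force: [-0.4, 0.1, -2.6]
grip_width: 0.0229
grip_force: 31.8
```

```bash
python3 -m creep '[{"x":0,"y":0,"z":-0.3,"twist":0,"jaw":1},{"x":0,"y":0,"z":-0.3,"twist":0,"jaw":1},{"x":0,"y":0,"z":0,"twist":0,"jaw":1},{"x":0,"y":0,"z":0,"twist":0,"jaw":1}]'
python3 -m creep '[{"x":0,"y":0,"z":-0.1,"twist":0,"jaw":1},{"x":0,"y":0,"z":0,"twist":0,"jaw":1}]'
python3 -m creep '[{"x":0,"y":0,"z":-0.1,"twist":0,"jaw":1},{"x":0,"y":0,"z":0,"twist":0,"jaw":1}]'
python3 -m creep '[{"x":0,"y":0,"z":-0.1,"twist":0,"jaw":1},{"x":0,"y":0,"z":0,"twist":0,"jaw":1}]'
```

```text
t: 20.98
tcp_pos: [0.4772, 0.0428, 0.0605]
tool_rot: [3.142, -0.001, 0.009]
force: [1.3, 1.0, -4.7]
grip_width: 0.0234
grip_force: 31.7
t: 21.15
tcp_pos: [0.4772, 0.0428, 0.0595]
tool_rot: [3.142, -0.0, 0.009]
force: [0.9, 0.6, -1.8]
grip_width: 0.0231
grip_force: 31.2
t: 21.32
tcp_pos: [0.4773, 0.0429, 0.0589]
tool_rot: [-3.142, -0.001, 0.009]
force: [0.1, 0.9, 1.5]
grip_width: 0.0233
grip_force: 31.5
t: 21.48
tcp_pos: [0.4775, 0.0429, 0.0588]
tool_rot: [-3.142, -0.001, 0.009]
force: [-4.1, 1.5, 9.2]
grip_width: 0.0235
grip_force: 31.5
```

Seated. I'll release, rise and look at the carton goods from above.

```bash
python3 -m creep '[{"x":0,"y":0,"z":0.1,"twist":0,"jaw":1},{"x":0,"y":0,"z":0,"twist":0,"jaw":3.4},{"x":0,"y":0,"z":0,"twist":0,"jaw":3.4},{"x":0,"y":0,"z":0,"twist":0,"jaw":3.4},{"x":0,"y":0,"z":0,"twist":0,"jaw":3.4}]'
python3 -m creep '[{"x":0,"y":0,"z":0.5,"twist":0,"jaw":3.4},{"x":0,"y":0,"z":1,"twist":0,"jaw":3.4},{"x":0,"y":0,"z":1,"twist":0,"jaw":3.4},{"x":0,"y":0,"z":1,"twist":0,"jaw":3.4},{"x":0,"y":0,"z":2,"twist":0,"jaw":3.4},{"x":0,"y":0,"z":2,"twist":0,"jaw":3.4},{"x":0,"y":0,"z":3,"twist":0,"jaw":3.4},{"x":0,"y":1,"z":3,"twist":0,"jaw":3.4},{"x":0,"y":2,"z":3,"twist":0,"jaw":3.4},{"x":0,"y":2,"z":2,"twist":0,"jaw":3.4}]'
python3 -m creep '[{"x":-0.5,"y":2.5,"z":1,"twist":0,"jaw":5},{"x":-0.5,"y":2.5,"z":1,"twist":0,"jaw":5},{"x":-0.5,"y":2.5,"z":1,"twist":0,"jaw":5},{"x":-0.5,"y":2.5,"z":1,"twist":0,"jaw":5},{"x":-0.5,"y":2.5,"z":0,"twist":0,"jaw":5},{"x":-0.5,"y":2.5,"z":0,"twist":0,"jaw":5},{"x":0,"y":2.5,"z":0,"twist":0,"jaw":5},{"x":0,"y":2,"z":0,"twist":0,"jaw":5},{"x":0,"y":0,"z":0,"twist":0,"jaw":5},{"x":0,"y":0,"z":0,"twist":0,"jaw":5}]'
python3 look.py w6 .07
```

```text
t: 21.9
tcp_pos: [0.477, 0.0428, 0.0583]
tool_rot: [-3.142, -0.0, 0.009]
force: [0.7, -0.8, -1.6]
grip_width: 0.0339
grip_force: 0.8
t: 22.73
tcp_pos: [0.4782, 0.0931, 0.2484]
tool_rot: [3.141, -0.006, 0.007]
force: [-0.3, 0.5, 0.1]
grip_width: 0.0336
grip_force: 0.0
t: 23.57
tcp_pos: [0.4468, 0.2883, 0.2845]
tool_rot: [3.142, -0.001, 0.011]
force: [-0.3, 0.3, -0.0]
grip_width: 0.0499
grip_force: 0.0
[170.9 114.7] [ 145   72   52   87 2991] [0.5083 0.3912]
[249.  106.6] [ 225   82   49   50 1491] [0.5185 0.2986]
[430.2 183.5] [427 174   7  20  93] [0.4274 0.0701]
[136.5 242.2] [  97  206   84   75 4662] [0.3426 0.4478]
[0.44702078 0.28760584 0.28430828] [ 3.14144570e+00 -1.04266156e-03  9.33398350e-03]
```

View pics/w6.png

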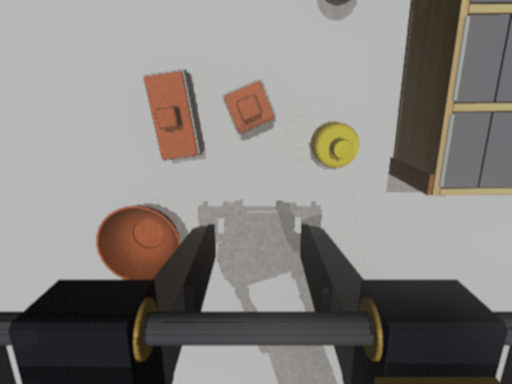

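The view shows the dish lid (centre 171,115, knob 167,118), the caddy (249,107), the yellow decoy (336,145) and the bowl. All of them are where they were. Next come the angles from lid rectangles.

```bash
cat >> h.py <<'E'
def rects(c,im,specs):
    b,m=blobs(im,(2,110,50),(18,255,255),300)
    for x,s,p in b:
        for name,uv,z,zk in specs:
            if abs(x-np.array(uv)).max()<25:
                w=np.array([to_plane(c,q,z) for q in p])*1000
                (cx,cy),(a,d),ang=cv2.minAreaRect(w.astype(np.float32)); print(name,"c",round(cx,1),round(cy,1),"size",round(a,1),round(d,1),"ang",round(ang,1),"mod90 rad",round(np.radians(ang%90),3))
E
python3 - <<'E'
from h import *
import h
c=cam("wrist"); im=cv2.imread("pics/w6.png")[:,:,::-1].copy()
rects(c,im,[("dish",(171,115),.049,.073),("caddy",(249,107),.063,.087)])
print("dish knob",to_plane(c,(167.5,117.5),.073),"caddy knob",to_plane(c,(249,108),.087))
E
```

```text
dish c 505.2 395.5 size 101.4 46.0 ang 8.4 mod90 rad 0.147
caddy c 518.0 297.8 size 45.6 45.6 ang 23.2 mod90 rad 0.405
dish knob [0.5054102  0.39370566] caddy knob [0.51742362 0.29724018]
```

```bash
python3 -m creep '[{"x":1,"y":1.8,"z":-1,"twist":0.02,"jaw":5},{"x":1,"y":1.8,"z":-2,"twist":0.03,"jaw":5},{"x":1,"y":1.8,"z":-2,"twist":0.03,"jaw":5},{"x":1,"y":1.8,"z":-2,"twist":0.03,"jaw":5},{"x":1,"y":1.8,"z":-2,"twist":0.03,"jaw":5},{"x":0.8,"y":1.7,"z":-2,"twist":0,"jaw":5},{"x":0,"y":0,"z":-1,"twist":0,"jaw":5},{"x":0,"y":0,"z":0,"twist":0,"jaw":5},{"x":0,"y":0,"z":0,"twist":0,"jaw":5}]'
python3 look.py w7 .05
python3 - <<'E'
from h import *
im=cv2.imread("pics/w7.png")[:,:,::-1].copy(); c=cam("wrist")
b,m=blobs(im,(2,110,50),(18,255,255),300)
rects(c,im,[(f"b{i}",x,.049,0) for i,(x,s,p) in enumerate(b)])
E
```

```text
t: 24.37
tcp_pos: [0.5049, 0.3934, 0.1638]
tool_rot: [3.141, 0.001, 0.148]
force: [0.1, 0.0, 0.9]
grip_width: 0.05
grip_force: 0.0
[253.2 183.1] [ 228  132   51  105 5147] [0.5089 0.3974]
[363.2 191.5] [ 333  163   59   58 2200] [0.516  0.2942]
[210.2 305.4] [201 296  22  16 236] [0.3715 0.4229]
[198.4 360. ] [ 173  345   58   34 1403] [0.2994 0.4284]
[0.50550997 0.39378832 0.16493504] [-3.14151280e+00 -1.37086404e-03  1.47640366e-01]
b0 c 505.9 397.3 size 101.0 46.4 ang 8.5 mod90 rad 0.148
b1 c 515.5 294.3 size 48.4 48.7 ang 23.4 mod90 rad 0.409
b2 c 296.4 426.0 size 45.5 65.9 ang 8.5 mod90 rad 0.149
```

View pics/w7.png

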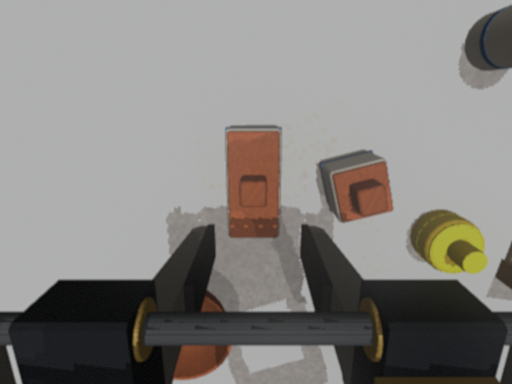

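Dish aligned under the fingers, knob at (253,190). Descend and grip.

```bash
python3 -m creep '[{"x":0.1,"y":0.2,"z":-2,"twist":0,"jaw":4.5},{"x":0,"y":0,"z":-2,"twist":0,"jaw":4.5},{"x":0,"y":0,"z":-2,"twist":0,"jaw":4.5},{"x":0,"y":0,"z":-2,"twist":0,"jaw":4.5},{"x":0,"y":0,"z":-1.5,"twist":0,"jaw":4.5},{"x":0,"y":0,"z":-1,"twist":0,"jaw":4.5},{"x":0,"y":0,"z":-0.5,"twist":0,"jaw":4.5},{"x":0,"y":0,"z":0,"twist":0,"jaw":4.5},{"x":0,"y":0,"z":0,"twist":0,"jaw":4.5}]'
python3 -m creep '[{"x":0,"y":0,"z":0,"twist":0,"jaw":1},{"x":0,"y":0,"z":0,"twist":0,"jaw":1},{"x":0,"y":0,"z":0,"twist":0,"jaw":1},{"x":0,"y":0,"z":0,"twist":0,"jaw":1},{"x":0,"y":0,"z":0,"twist":0,"jaw":1},{"x":0,"y":0,"z":0,"twist":0,"jaw":1},{"x":0,"y":0,"z":0,"twist":0,"jaw":1}]' 40
```

```text
t: 25.17
tcp_pos: [0.5068, 0.397, 0.0549]
tool_rot: [-3.141, -0.002, 0.149]
force: [0.6, 0.4, 0.7]
grip_width: 0.0452
grip_force: 0.0
t: 25.75
tcp_pos: [0.5064, 0.3973, 0.0542]
tool_rot: [-3.141, -0.001, 0.149]
force: [0.3, -0.0, 4.5]
grip_width: 0.0236
grip_force: 40.0
```

```bash
python3 -m creep '[{"x":0,"y":0,"z":0.5,"twist":0,"jaw":1},{"x":0,"y":0,"z":1,"twist":0,"jaw":1},{"x":0,"y":0,"z":2,"twist":0,"jaw":1},{"x":0,"y":0,"z":2,"twist":0,"jaw":1},{"x":0,"y":0,"z":2,"twist":0,"jaw":1},{"x":0,"y":0,"z":3,"twist":0,"jaw":1},{"x":0,"y":0,"z":3,"twist":0,"jaw":1},{"x":0,"y":0,"z":3,"twist":0,"jaw":1},{"x":0,"y":-1,"z":2,"twist":0,"jaw":1},{"x":0,"y":-2,"z":0,"twist":0,"jaw":1}]'
python3 -m creep '[{"x":-0.5,"y":-3,"z":0,"twist":0.02,"jaw":1},{"x":-0.5,"y":-3,"z":0,"twist":0.02,"jaw":1},{"x":-0.5,"y":-3,"z":0,"twist":0.02,"jaw":1},{"x":-0.5,"y":-3,"z":0,"twist":0.02,"jaw":1},{"x":-0.5,"y":-3,"z":0,"twist":0.02,"jaw":1},{"x":-0.5,"y":-3,"z":0,"twist":0.02,"jaw":1},{"x":-0.5,"y":-3,"z":0,"twist":0.03,"jaw":1},{"x":-0.5,"y":-3,"z":0,"twist":0,"jaw":1},{"x":-0.5,"y":-3,"z":0,"twist":0,"jaw":1},{"x":-0.5,"y":-3,"z":0,"twist":0,"jaw":1}]'
python3 -m creep '[{"x":-0.8,"y":-3,"z":0,"twist":0,"jaw":1},{"x":-0.8,"y":-3,"z":0,"twist":0,"jaw":1},{"x":-0.8,"y":-3,"z":0,"twist":0,"jaw":1},{"x":-0.8,"y":-3,"z":0,"twist":0,"jaw":1},{"x":-0.8,"y":-3,"z":0,"twist":0,"jaw":1},{"x":-0.8,"y":-3,"z":0,"twist":0,"jaw":1},{"x":-0.8,"y":-3,"z":0,"twist":0,"jaw":1},{"x":-0.8,"y":-3,"z":0,"twist":0,"jaw":1},{"x":-0.8,"y":-3,"z":0,"twist":0,"jaw":1},{"x":-0.8,"y":-3,"z":0,"twist":0,"jaw":1}]'
```

```text
t: 26.58
tcp_pos: [0.5077, 0.369, 0.2446]
tool_rot: [-3.138, -0.009, 0.151]
force: [1.2, -0.3, -3.6]
grip_width: 0.0236
grip_force: 40.0
t: 27.42
tcp_pos: [0.4547, 0.0655, 0.2381]
tool_rot: [-3.141, 0.001, 0.299]
force: [0.8, 0.0, -4.0]
grip_width: 0.024
grip_force: 40.0
t: 28.25
tcp_pos: [0.3747, -0.2341, 0.2382]
tool_rot: [-3.141, 0.001, 0.299]
force: [0.8, -0.7, -4.0]
grip_width: 0.024
grip_force: 40.0
```

```bash
python3 -m creep '[{"x":0,"y":-3,"z":0,"twist":0,"jaw":1},{"x":0,"y":-3,"z":1,"twist":0,"jaw":1},{"x":0,"y":-2,"z":2,"twist":0,"jaw":1},{"x":0,"y":-1,"z":2,"twist":0,"jaw":1},{"x":0,"y":0,"z":0,"twist":0,"jaw":1},{"x":0,"y":0,"z":0,"twist":0,"jaw":1},{"x":0,"y":0,"z":0,"twist":0,"jaw":1}]'
python3 - <<'E'
from h import *
c=cam("wrist"); np.save("c8.npy",np.array(c,dtype=object),allow_pickle=True)
im=bot.get_image("wrist"); cv2.imwrite("pics/w8.png",im[:,:,::-1])
E
```

```text
t: 28.83
tcp_pos: [0.3755, -0.3217, 0.2869]
tool_rot: [-3.139, 0.001, 0.299]
force: [0.2, 0.5, -4.0]
grip_width: 0.0237
grip_force: 40.0
```

View pics/w8.png

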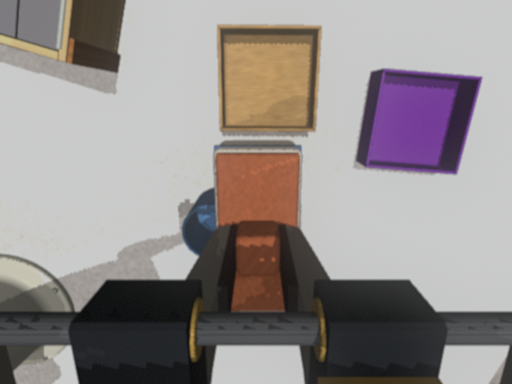

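The wrist view shows the carton almost square to the tool, with rim corners at (218,26), (321,26), (316,132) and (220,132). The dish is held straight, and the purple look-alike is to the right.

Run:
```python
from h import *
c=tuple(np.load("c8.npy",allow_pickle=True))
im=cv2.imread("pics/w8.png")[:,:,::-1].copy()
h=cv2.cvtColor(im,cv2.COLOR_RGB2HSV); m=cv2.inRange(h,np.array([8,60,30]),np.array([28,255,255])); m[:, :200]=0; m[:,340:]=0; m[138:]=0
q=np.argwhere(m>0)[:,::-1]; print(len(q),q.min(0),q.max(0))
K=np.array([to_plane(c,u,.045) for u in[(218,25.5),(321,25.5),(316.5,132),(219.5,132)]])
print(K.round(4),K.mean(0).round(4)); e=np.roll(K,-1,0)-K; print(np.linalg.norm(e,axis=1).round(4),np.degrees(np.arctan2(e[:,1],e[:,0])).round(1)%90)
w=np.array([to_plane(c,u,.045) for u in q])*1000
print(cv2.minAreaRect(w.astype(np.float32)))
D=np.array([to_plane(c,u,.29-.054+.049) for u in[(216,152),(300,152)]]); d=D[0]-D[1]; print("dish edge ang",np.degrees(np.arctan2(d[1],d[0]))-90,D.mean(0))
s=bot.get_state(); print(s["tcp_pos"],s["tool_rot"])
```

```text
10422 [218  25] [320 131]
[[ 0.5176 -0.2288]
 [ 0.5533 -0.3449]
 [ 0.4353 -0.3825]
 [ 0.3984 -0.2631]] [ 0.4761 -0.3048]
[0.1215 0.1239 0.125  0.1241] [17.1 17.7 17.2 16. ]
((476.754638671875, -303.751953125), (123.33100891113281, 122.84761047363281), 16.998886108398438)
dish edge ang 17.172116775565783 [ 0.42466868 -0.30749453]
[ 0.37549949 -0.32141027  0.28657931] [-3.13822468e+00  8.81044343e-04  2.99655141e-01]
```

```bash
python3 -m creep '[{"x":1.5,"y":0,"z":0,"twist":0,"jaw":1},{"x":2,"y":-0.3,"z":0,"twist":0,"jaw":1},{"x":2,"y":-0.3,"z":-1,"twist":0,"jaw":1},{"x":2,"y":-0.3,"z":-2,"twist":0,"jaw":1},{"x":2,"y":0,"z":-2,"twist":0,"jaw":1},{"x":1.4,"y":0,"z":-2,"twist":0,"jaw":1},{"x":0,"y":0,"z":-2,"twist":0,"jaw":1},{"x":0,"y":0,"z":-2,"twist":0,"jaw":1},{"x":0,"y":0,"z":-2,"twist":0,"jaw":1},{"x":0,"y":0,"z":-2,"twist":0,"jaw":1}]'
python3 -m creep '[{"x":0,"y":0,"z":-1.5,"twist":0,"jaw":1},{"x":0,"y":0,"z":0,"twist":0,"jaw":1},{"x":0,"y":0,"z":0,"twist":0,"jaw":1}]'
```

```text
t: 29.72
tcp_pos: [0.4843, -0.33, 0.1358]
tool_rot: [-3.139, 0.001, 0.3]
force: [-0.2, 0.5, -2.6]
grip_width: 0.0239
grip_force: 40.0
t: 29.97
tcp_pos: [0.484, -0.3301, 0.1217]
tool_rot: [-3.138, 0.002, 0.3]
force: [0.5, -0.2, -4.2]
grip_width: 0.0236
grip_force: 40.0
```

```bash
python3 -m creep '[{"x":0.1,"y":-0.1,"z":-1,"twist":0,"jaw":1},{"x":0,"y":0,"z":-1,"twist":0,"jaw":1},{"x":0,"y":0,"z":-1,"twist":0,"jaw":1},{"x":0,"y":0,"z":-1,"twist":0,"jaw":1},{"x":0,"y":0,"z":-1,"twist":0,"jaw":1},{"x":0,"y":0,"z":-0.7,"twist":0,"jaw":1},{"x":0,"y":0,"z":-0.3,"twist":0,"jaw":1},{"x":0,"y":0,"z":0,"twist":0,"jaw":1},{"x":0,"y":0,"z":0,"twist":0,"jaw":1}]'
python3 -m creep '[{"x":0,"y":0,"z":-0.1,"twist":0,"jaw":1},{"x":0,"y":0,"z":-0.1,"twist":0,"jaw":1},{"x":0,"y":0,"z":0,"twist":0,"jaw":1}]'
python3 -m creep '[{"x":0,"y":0,"z":-0.1,"twist":0,"jaw":1},{"x":0,"y":0,"z":0,"twist":0,"jaw":1}]'
```

```text
t: 30.72
tcp_pos: [0.4861, -0.3333, 0.0634]
tool_rot: [3.141, -0.0, 0.299]
force: [-0.2, -0.1, -4.2]
grip_width: 0.0239
grip_force: 40.0
t: 30.97
tcp_pos: [0.4861, -0.3333, 0.0617]
tool_rot: [3.141, -0.0, 0.299]
force: [-0.2, -0.2, -4.0]
grip_width: 0.0237
grip_force: 40.0
t: 31.13
tcp_pos: [0.486, -0.3332, 0.0605]
tool_rot: [3.141, -0.0, 0.299]
force: [0.7, -0.3, -4.2]
grip_width: 0.0238
grip_force: 40.0
```

```bash
python3 -m creep '[{"x":-0.1,"y":0.2,"z":0,"twist":0,"jaw":1},{"x":0,"y":0,"z":-0.1,"twist":0,"jaw":1},{"x":0,"y":0,"z":0,"twist":0,"jaw":1}]'
python3 -m creep '[{"x":0,"y":0,"z":-0.1,"twist":0,"jaw":1},{"x":0,"y":0,"z":0,"twist":0,"jaw":1}]'
python3 -m creep '[{"x":0,"y":0,"z":-0.1,"twist":0,"jaw":1},{"x":0,"y":0,"z":0,"twist":0,"jaw":1}]'
```

```text
t: 31.38
tcp_pos: [0.4848, -0.3309, 0.0592]
tool_rot: [-3.141, 0.0, 0.299]
force: [-0.0, 0.3, -4.3]
grip_width: 0.0238
grip_force: 40.0
t: 31.55
tcp_pos: [0.4849, -0.3312, 0.0583]
tool_rot: [-3.142, 0.0, 0.299]
force: [1.6, 0.6, -3.8]
grip_width: 0.0235
grip_force: 40.0
t: 31.72
tcp_pos: [0.485, -0.3313, 0.0582]
tool_rot: [-3.142, 0.0, 0.299]
force: [-3.6, 1.9, 2.7]
grip_width: 0.0238
grip_force: 40.0
```

```bash
python3 -m creep '[{"x":0,"y":0,"z":0.1,"twist":0,"jaw":3.8},{"x":0,"y":0,"z":0,"twist":0,"jaw":3.8},{"x":0,"y":0,"z":0,"twist":0,"jaw":3.8},{"x":0,"y":0,"z":0.5,"twist":0,"jaw":3.8},{"x":0,"y":0,"z":1,"twist":0,"jaw":3.8},{"x":0,"y":0,"z":2,"twist":0,"jaw":3.8},{"x":0,"y":0,"z":3,"twist":0,"jaw":3.8},{"x":0,"y":0,"z":3,"twist":0,"jaw":3.8},{"x":0,"y":0,"z":3,"twist":0,"jaw":3.8},{"x":0,"y":1,"z":3,"twist":0,"jaw":3.8}]'
python3 -m creep '[{"x":0,"y":3,"z":3,"twist":0.02,"jaw":5},{"x":0,"y":3,"z":0,"twist":0.02,"jaw":5},{"x":0,"y":3,"z":0,"twist":0.02,"jaw":5},{"x":0,"y":3,"z":0,"twist":0.02,"jaw":5},{"x":0,"y":3,"z":0,"twist":0.03,"jaw":5},{"x":0,"y":3,"z":0,"twist":0,"jaw":5},{"x":0,"y":3,"z":0,"twist":0,"jaw":5},{"x":0,"y":3,"z":0,"twist":0,"jaw":5},{"x":0,"y":3,"z":0,"twist":0,"jaw":5},{"x":0,"y":3,"z":0,"twist":0,"jaw":5}]'
python3 -m creep '[{"x":0.3,"y":3,"z":0,"twist":0,"jaw":5},{"x":0.3,"y":3,"z":0,"twist":0,"jaw":5},{"x":0.3,"y":3,"z":0,"twist":0,"jaw":5},{"x":0.3,"y":3,"z":0,"twist":0,"jaw":5},{"x":0.3,"y":3,"z":0,"twist":0,"jaw":5},{"x":0.3,"y":3,"z":0,"twist":0,"jaw":5},{"x":0.3,"y":3,"z":0,"twist":0,"jaw":5},{"x":0.3,"y":3,"z":0,"twist":0,"jaw":5},{"x":0.3,"y":3,"z":0,"twist":0,"jaw":5},{"x":0.3,"y":3,"z":0,"twist":0,"jaw":5}]'
python3 -m creep '[{"x":0,"y":0.8,"z":0,"twist":0,"jaw":5},{"x":0,"y":0,"z":-2,"twist":0,"jaw":5},{"x":0,"y":0,"z":-1,"twist":0,"jaw":5},{"x":0,"y":0,"z":0,"twist":0,"jaw":5},{"x":0,"y":0,"z":0,"twist":0,"jaw":5}]'
python3 look.py w9 .087
python3 - <<'E'
from h import *
im=cv2.imread("pics/w9.png")[:,:,::-1].copy(); c=cam("wrist")
b,m=blobs(im,(2,110,50),(18,255,255),300)
rects(c,im,[(f"b{i}",x,.063,0) for i,(x,s,p) in enumerate(b)])
E
```

```text
t: 32.55
tcp_pos: [0.4849, -0.3224, 0.2161]
tool_rot: [3.139, -0.001, 0.298]
force: [0.4, -0.6, 0.6]
grip_width: 0.038
grip_force: 0.0
t: 33.38
tcp_pos: [0.485, -0.0203, 0.2441]
tool_rot: [3.14, -0.002, 0.409]
force: [0.7, 0.1, -0.0]
grip_width: 0.0504
grip_force: 0.0
t: 34.22
tcp_pos: [0.5151, 0.28, 0.2442]
tool_rot: [3.141, -0.002, 0.409]
force: [0.4, 0.1, 0.1]
grip_width: 0.05
grip_force: 0.0
t: 34.63
tcp_pos: [0.5145, 0.2854, 0.2125]
tool_rot: [3.142, 0.002, 0.408]
force: [0.4, 0.1, -1.0]
grip_width: 0.0499
grip_force: 0.0
[417.1  70.7] [ 391   45   52   53 1852] [0.665  0.1972]
[246.5 170.3] [ 224  149   45   43 1813] [0.5233 0.3001]
[ 60.1 252.7] [  12  215  102   82 5924] [0.3665 0.4434]
[0.51511751 0.28557582 0.21340487] [ 3.14144965e+00 -8.79888108e-05  4.07829316e-01]
b0 c 671.5 187.6 size 47.2 47.0 ang 0.7 mod90 rad 0.013
b1 c 518.6 299.2 size 44.5 45.4 ang 23.4 mod90 rad 0.408
b2 c 347.8 454.5 size 90.9 115.0 ang 37.3 mod90 rad 0.65
```

View pics/w9.png

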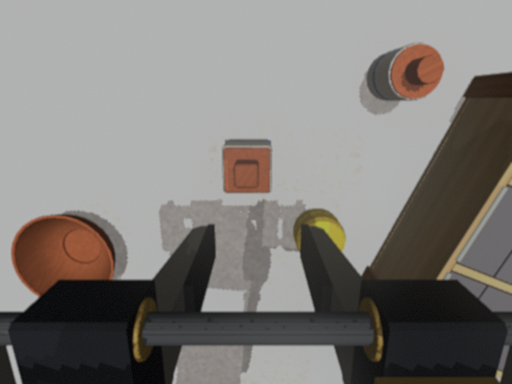

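Caddy square to the tool at (247,170), with the knob at (247,174). Descend and grip.

```bash
python3 -m creep '[{"x":0.3,"y":1.3,"z":-1,"twist":0,"jaw":5},{"x":0,"y":0,"z":-2,"twist":0,"jaw":5},{"x":0,"y":0,"z":-2,"twist":0,"jaw":5},{"x":0,"y":0,"z":-2,"twist":0,"jaw":5},{"x":0,"y":0,"z":-2,"twist":0,"jaw":5},{"x":0,"y":0,"z":-2,"twist":0,"jaw":5},{"x":0,"y":0,"z":-2,"twist":0,"jaw":5},{"x":0,"y":0,"z":-1,"twist":0,"jaw":5},{"x":0,"y":0,"z":-0.3,"twist":0,"jaw":5},{"x":0,"y":0,"z":0,"twist":0,"jaw":5}]'
python3 -m creep '[{"x":0,"y":0,"z":0,"twist":0,"jaw":5},{"x":0,"y":0,"z":0,"twist":0,"jaw":1},{"x":0,"y":0,"z":0,"twist":0,"jaw":1},{"x":0,"y":0,"z":0,"twist":0,"jaw":1},{"x":0,"y":0,"z":0,"twist":0,"jaw":1},{"x":0,"y":0,"z":0,"twist":0,"jaw":1},{"x":0,"y":0,"z":0,"twist":0,"jaw":1},{"x":0,"y":0,"z":0,"twist":0,"jaw":1}]' 40
```

```text
t: 35.52
tcp_pos: [0.5181, 0.299, 0.0701]
tool_rot: [-3.142, 0.0, 0.408]
force: [-0.2, 0.5, -0.0]
grip_width: 0.0498
grip_force: 0.0
t: 36.18
tcp_pos: [0.5183, 0.2994, 0.0704]
tool_rot: [3.141, -0.001, 0.409]
force: [-0.8, -0.5, 3.8]
grip_width: 0.0236
grip_force: 40.0
```

```bash
python3 -m creep '[{"x":0,"y":0,"z":0.5,"twist":0,"jaw":1},{"x":0,"y":0,"z":1,"twist":0,"jaw":1},{"x":0,"y":0,"z":2,"twist":0,"jaw":1},{"x":0,"y":0,"z":2,"twist":0,"jaw":1},{"x":0,"y":0,"z":2,"twist":0,"jaw":1},{"x":0,"y":0,"z":3,"twist":0,"jaw":1},{"x":0,"y":0,"z":3,"twist":0,"jaw":1},{"x":0,"y":0,"z":3,"twist":0,"jaw":1},{"x":0,"y":-1,"z":1,"twist":0,"jaw":1},{"x":0,"y":-2,"z":0,"twist":0,"jaw":1}]'
python3 -m creep '[{"x":-0.4,"y":-3,"z":0,"twist":-0.02,"jaw":1},{"x":-0.4,"y":-3,"z":0,"twist":-0.02,"jaw":1},{"x":-0.4,"y":-3,"z":0,"twist":-0.02,"jaw":1},{"x":-0.4,"y":-3,"z":0,"twist":-0.02,"jaw":1},{"x":-0.4,"y":-3,"z":0,"twist":-0.02,"jaw":1},{"x":-0.4,"y":-3,"z":0,"twist":-0.01,"jaw":1},{"x":-0.4,"y":-3,"z":0,"twist":0,"jaw":1},{"x":-0.4,"y":-3,"z":0,"twist":0,"jaw":1},{"x":-0.4,"y":-3,"z":0,"twist":0,"jaw":1},{"x":-0.4,"y":-3,"z":0,"twist":0,"jaw":1}]'
python3 -m creep '[{"x":-0.4,"y":-3,"z":0,"twist":0,"jaw":1},{"x":-0.4,"y":-3,"z":0,"twist":0,"jaw":1},{"x":-0.4,"y":-3,"z":0,"twist":0,"jaw":1},{"x":-0.4,"y":-3,"z":0,"twist":0,"jaw":1},{"x":-0.5,"y":-3,"z":0,"twist":0,"jaw":1},{"x":-0.5,"y":-3,"z":0,"twist":0,"jaw":1},{"x":-0.5,"y":-3,"z":0,"twist":0,"jaw":1},{"x":-0.4,"y":-2.5,"z":0,"twist":0,"jaw":1},{"x":0,"y":-1.5,"z":0,"twist":0,"jaw":1},{"x":0,"y":0,"z":0,"twist":0,"jaw":1}]'
python3 -m creep '[{"x":0,"y":0,"z":0,"twist":0,"jaw":1},{"x":0,"y":0,"z":0,"twist":0,"jaw":1}]'
```

```text
t: 37.02
tcp_pos: [0.5195, 0.2705, 0.2489]
tool_rot: [3.141, -0.007, 0.411]
force: [0.1, -0.7, -2.2]
grip_width: 0.0232
grip_force: 40.0
t: 37.85
tcp_pos: [0.4765, -0.0324, 0.2438]
tool_rot: [-3.141, 0.002, 0.299]
force: [1.2, 0.1, -2.5]
grip_width: 0.0235
grip_force: 40.0
t: 38.68
tcp_pos: [0.4418, -0.2831, 0.2439]
tool_rot: [-3.141, 0.001, 0.295]
force: [-0.4, 0.3, -2.9]
grip_width: 0.0236
grip_force: 40.0
t: 38.85
tcp_pos: [0.4429, -0.2795, 0.2444]
tool_rot: [-3.14, 0.0, 0.3]
force: [0.4, -0.9, -3.2]
grip_width: 0.0238
grip_force: 40.0
```

```bash
python3 -m creep '[{"x":-0.1,"y":-0.6,"z":-1,"twist":0,"jaw":1},{"x":0,"y":0,"z":-2,"twist":0,"jaw":1},{"x":0,"y":0,"z":-2,"twist":0,"jaw":1},{"x":0,"y":0,"z":-2,"twist":0,"jaw":1},{"x":0,"y":0,"z":-2,"twist":0,"jaw":1},{"x":0,"y":0,"z":-1.5,"twist":0,"jaw":1},{"x":0,"y":0,"z":-0.5,"twist":0,"jaw":1},{"x":0,"y":0,"z":0,"twist":0,"jaw":1},{"x":0,"y":0,"z":0,"twist":0,"jaw":1},{"x":0,"y":0,"z":0,"twist":0,"jaw":1}]'
python3 - <<'E'
from h import *
im=bot.get_image("wrist"); cv2.imwrite("pics/w10.png",im[:,:,::-1])
E
```

```text
t: 39.68
tcp_pos: [0.4427, -0.2872, 0.1362]
tool_rot: [3.139, -0.001, 0.299]
force: [-0.0, -0.3, -1.8]
grip_width: 0.0237
grip_force: 40.0
```

View pics/w10.png

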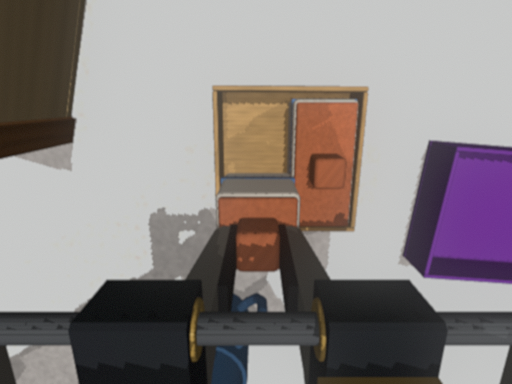

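The dish lies along the right wall, with its lid at columns 296–358. The caddy hangs over the near-left corner and needs about 2 mm more to the left.

```bash
python3 -m creep '[{"x":-0.1,"y":0.2,"z":0,"twist":0,"jaw":1},{"x":0,"y":0,"z":-1,"twist":0,"jaw":1},{"x":0,"y":0,"z":-1,"twist":0,"jaw":1},{"x":0,"y":0,"z":0,"twist":0,"jaw":1},{"x":0,"y":0,"z":0,"twist":0,"jaw":1}]'
```

```text
t: 40.15
tcp_pos: [0.4402, -0.2839, 0.1135]
tool_rot: [-3.139, 0.001, 0.299]
force: [-0.2, -0.4, -1.7]
grip_width: 0.0236
grip_force: 40.0
```

```bash
python3 -m creep '[{"x":0.1,"y":-0.1,"z":-1,"twist":0,"jaw":1},{"x":0,"y":0,"z":-1,"twist":0,"jaw":1},{"x":0,"y":0,"z":-1,"twist":0,"jaw":1},{"x":0,"y":0,"z":-0.5,"twist":0,"jaw":1},{"x":0,"y":0,"z":0,"twist":0,"jaw":1},{"x":0,"y":0,"z":0,"twist":0,"jaw":1}]'
python3 -m creep '[{"x":0,"y":0,"z":-0.1,"twist":0,"jaw":1},{"x":0,"y":0,"z":-0.1,"twist":0,"jaw":1},{"x":0,"y":0,"z":0,"twist":0,"jaw":1}]'
```

```text
t: 40.65
tcp_pos: [0.4417, -0.2854, 0.0793]
tool_rot: [-3.14, 0.001, 0.299]
force: [0.4, -0.5, -2.0]
grip_width: 0.0233
grip_force: 40.0
t: 40.9
tcp_pos: [0.4421, -0.2859, 0.0781]
tool_rot: [3.141, -0.0, 0.299]
force: [-1.2, 0.5, -3.1]
grip_width: 0.0236
grip_force: 40.0
```

```bash
python3 -m creep '[{"x":0,"y":0,"z":-0.1,"twist":0,"jaw":1},{"x":0,"y":0,"z":-0.1,"twist":0,"jaw":1},{"x":0,"y":0,"z":0,"twist":0,"jaw":1}]'
python3 -m creep '[{"x":0,"y":0,"z":-0.1,"twist":0,"jaw":1},{"x":0,"y":0,"z":0,"twist":0,"jaw":1}]'
python3 -m creep '[{"x":0,"y":0,"z":-0.1,"twist":0,"jaw":1},{"x":0,"y":0,"z":0,"twist":0,"jaw":1}]'
```

```text
t: 41.15
tcp_pos: [0.4419, -0.2856, 0.0758]
tool_rot: [-3.141, 0.0, 0.299]
force: [0.6, 0.1, -1.9]
grip_width: 0.0234
grip_force: 40.0
t: 41.32
tcp_pos: [0.4419, -0.2856, 0.0747]
tool_rot: [-3.141, 0.0, 0.299]
force: [-0.1, -0.2, -3.2]
grip_width: 0.0238
grip_force: 40.0
t: 41.48
tcp_pos: [0.4421, -0.2858, 0.0745]
tool_rot: [3.142, 0.0, 0.299]
force: [-0.4, 1.8, 3.0]
grip_width: 0.0234
grip_force: 40.0
```

```bash
python3 -m creep '[{"x":0,"y":0,"z":0.1,"twist":0,"jaw":3.6},{"x":0,"y":0,"z":0,"twist":0,"jaw":3.6},{"x":0,"y":0,"z":0,"twist":0,"jaw":3.6},{"x":0,"y":0,"z":0.5,"twist":0,"jaw":3.6},{"x":0,"y":0,"z":1,"twist":0,"jaw":3.6},{"x":0,"y":0,"z":2,"twist":0,"jaw":3.6},{"x":0,"y":0,"z":3,"twist":0,"jaw":3.6},{"x":0,"y":0,"z":3,"twist":0,"jaw":3.6},{"x":0,"y":0,"z":3,"twist":0,"jaw":3.6},{"x":0,"y":1,"z":3,"twist":0,"jaw":3.6}]'
python3 -m creep '[{"x":1,"y":2.5,"z":2,"twist":0,"jaw":5},{"x":1,"y":2.5,"z":0,"twist":0,"jaw":5},{"x":1,"y":2.5,"z":0,"twist":0,"jaw":5},{"x":1,"y":2.5,"z":0,"twist":0,"jaw":5},{"x":1,"y":2.5,"z":0,"twist":0,"jaw":5},{"x":1,"y":2.5,"z":0,"twist":0,"jaw":5},{"x":1,"y":2.5,"z":0,"twist":0,"jaw":5},{"x":1,"y":2.5,"z":0,"twist":0,"jaw":5},{"x":1,"y":2.5,"z":0,"twist":0,"jaw":5},{"x":1,"y":2.5,"z":0,"twist":0,"jaw":5}]'
python3 -m creep '[{"x":1.2,"y":2.5,"z":0,"twist":0,"jaw":5},{"x":1.2,"y":2.5,"z":0,"twist":0,"jaw":5},{"x":1.2,"y":2.5,"z":0,"twist":0,"jaw":5},{"x":1.2,"y":2.5,"z":0,"twist":0,"jaw":5},{"x":1.2,"y":2.5,"z":0,"twist":0,"jaw":5},{"x":1.2,"y":2.5,"z":0,"twist":0,"jaw":5},{"x":1.2,"y":2.5,"z":0,"twist":0,"jaw":5},{"x":1,"y":2.2,"z":0,"twist":0,"jaw":5},{"x":0,"y":0,"z":0,"twist":0,"jaw":5},{"x":0,"y":0,"z":0,"twist":0,"jaw":5}]'
python3 look.py w11 .0685
python3 - <<'E'
from h import *
im=cv2.imread("pics/w11.png")[:,:,::-1].copy(); c=cam("wrist")
b,m=blobs(im,(2,110,50),(18,255,255),300)
rects(c,im,[(f"b{i}",x,.0685,0) for i,(x,s,p) in enumerate(b)])
E
```

```text
t: 42.32
tcp_pos: [0.4419, -0.2767, 0.2325]
tool_rot: [3.14, -0.001, 0.298]
force: [0.4, -0.5, -0.1]
grip_width: 0.0362
grip_force: 0.0
t: 43.15
tcp_pos: [0.5425, -0.0244, 0.2511]
tool_rot: [3.141, -0.001, 0.299]
force: [0.0, -0.4, -0.3]
grip_width: 0.05
grip_force: 0.0
t: 43.98
tcp_pos: [0.6361, 0.1721, 0.2505]
tool_rot: [3.141, -0.0, 0.301]
force: [-0.8, -0.6, -0.2]
grip_width: 0.0504
grip_force: 0.0
[4.8 6.2] [  0   0  11  14 139] [0.7227 0.4612]
[250.6 139.2] [ 230  119   42   42 1318] [0.6694 0.1899]
[347.1 145.7] [342 134  12  24 112] [0.6944 0.085 ]
[ 13.  298.9] [  0 281  33  32 769] [0.383  0.4232]
[270.6 353.1] [267 346   9  16  72] [0.4002 0.0797]
[0.63588432 0.17112878 0.25045047] [ 3.14099926e+00 -1.43131509e-04  2.99390673e-01]
b0 c 669.0 188.8 size 45.4 45.0 ang 81.1 mod90 rad 1.415
b1 c 383.4 418.5 size 47.7 40.5 ang 4.4 mod90 rad 0.076
```

View pics/w11.png

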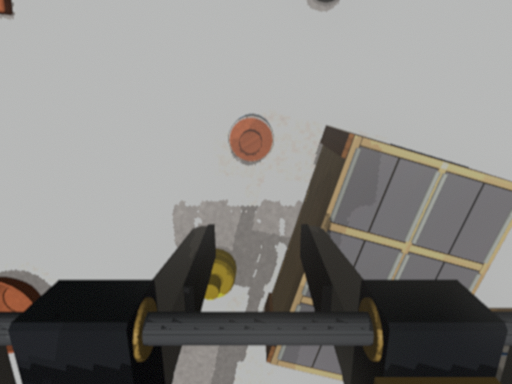

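Canister at (251,139), clear of the crate.

```bash
python3 -m creep '[{"x":1.2,"y":0.6,"z":-1,"twist":0,"jaw":5},{"x":1,"y":0.6,"z":-2,"twist":0,"jaw":5},{"x":1,"y":0.6,"z":-2,"twist":0,"jaw":5},{"x":0,"y":0,"z":-2,"twist":0,"jaw":5},{"x":0,"y":0,"z":-2,"twist":0,"jaw":5},{"x":0,"y":0,"z":-1,"twist":0,"jaw":5},{"x":0,"y":0,"z":0,"twist":0,"jaw":5},{"x":0,"y":0,"z":0,"twist":0,"jaw":5}]'
python3 look.py w12 .0685
python3 - <<'E'
from h import *
im=cv2.imread("pics/w12.png")[:,:,::-1].copy(); c=cam("wrist")
b,m=blobs(im,(2,110,50),(18,255,255),300)
rects(c,im,[(f"b{i}",x,.0685,0) for i,(x,s,p) in enumerate(b)])
E
```

```text
t: 44.7
tcp_pos: [0.6678, 0.1885, 0.1504]
tool_rot: [3.142, 0.0, 0.298]
force: [-0.6, -0.6, 0.3]
grip_width: 0.05
grip_force: 0.0
[255.8 195.8] [ 228  169   56   53 2186] [0.6694 0.1897]
[390.8 214.8] [381 198  20  34 278] [0.6869 0.0752]
[278.8 374.8] [277 366   5  18  71] [0.4972 0.1132]
[0.66861739 0.18874656 0.15155616] [ 3.14113677e+00 -1.94100405e-03  2.98083767e-01]
b0 c 670.0 190.2 size 45.5 46.2 ang 17.1 mod90 rad 0.298
```

```bash
python3 -m creep '[{"x":0.1,"y":0.1,"z":-2,"twist":0,"jaw":5},{"x":0,"y":0,"z":-2,"twist":0,"jaw":5},{"x":0,"y":0,"z":-2,"twist":0,"jaw":5},{"x":0,"y":0,"z":-1.2,"twist":0,"jaw":5},{"x":0,"y":0,"z":-0.4,"twist":0,"jaw":5},{"x":0,"y":0,"z":0,"twist":0,"jaw":5},{"x":0,"y":0,"z":0,"twist":0,"jaw":5}]'
python3 -m creep '[{"x":0,"y":0,"z":0,"twist":0,"jaw":5},{"x":0,"y":0,"z":0,"twist":0,"jaw":1},{"x":0,"y":0,"z":0,"twist":0,"jaw":1},{"x":0,"y":0,"z":0,"twist":0,"jaw":1},{"x":0,"y":0,"z":0,"twist":0,"jaw":1},{"x":0,"y":0,"z":0,"twist":0,"jaw":1},{"x":0,"y":0,"z":0,"twist":0,"jaw":1},{"x":0,"y":0,"z":0,"twist":0,"jaw":1}]' 40
```

```text
t: 45.33
tcp_pos: [0.67, 0.1904, 0.0756]
tool_rot: [3.141, -0.002, 0.299]
force: [0.5, -0.0, 0.9]
grip_width: 0.05
grip_force: 0.0
t: 46.0
tcp_pos: [0.6692, 0.1902, 0.0742]
tool_rot: [3.141, -0.0, 0.299]
force: [0.2, -0.7, 2.2]
grip_width: 0.023
grip_force: 40.0
```

```bash
python3 -m creep '[{"x":0,"y":0,"z":0.5,"twist":0,"jaw":1},{"x":0,"y":0,"z":1,"twist":0,"jaw":1},{"x":0,"y":0,"z":2,"twist":0,"jaw":1},{"x":0,"y":0,"z":2,"twist":0,"jaw":1},{"x":0,"y":0,"z":2,"twist":0,"jaw":1},{"x":0,"y":0,"z":3,"twist":0,"jaw":1},{"x":0,"y":0,"z":3,"twist":0,"jaw":1},{"x":0,"y":0,"z":3,"twist":0,"jaw":1},{"x":0,"y":0,"z":1.5,"twist":0,"jaw":1},{"x":-0.5,"y":-1.2,"z":0,"twist":0,"jaw":1}]'
python3 -m creep '[{"x":-0.9,"y":-2.4,"z":0,"twist":0,"jaw":1},{"x":-0.9,"y":-2.4,"z":0,"twist":0,"jaw":1},{"x":-0.9,"y":-2.4,"z":0,"twist":0,"jaw":1},{"x":-0.9,"y":-2.4,"z":0,"twist":0,"jaw":1},{"x":-0.9,"y":-2.4,"z":0,"twist":0,"jaw":1},{"x":-0.9,"y":-2.4,"z":0,"twist":0,"jaw":1},{"x":-0.9,"y":-2.4,"z":0,"twist":0,"jaw":1},{"x":-0.9,"y":-2.4,"z":0,"twist":0,"jaw":1},{"x":-0.9,"y":-2.4,"z":0,"twist":0,"jaw":1},{"x":-0.9,"y":-2.4,"z":0,"twist":0,"jaw":1}]'
python3 -m creep '[{"x":-0.9,"y":-2.4,"z":0,"twist":0,"jaw":1},{"x":-0.9,"y":-2.4,"z":0,"twist":0,"jaw":1},{"x":-0.9,"y":-2.4,"z":0,"twist":0,"jaw":1},{"x":-0.9,"y":-2.4,"z":0,"twist":0,"jaw":1},{"x":-0.9,"y":-2.4,"z":0,"twist":0,"jaw":1},{"x":-0.9,"y":-2.4,"z":0,"twist":0,"jaw":1},{"x":-0.9,"y":-2.4,"z":0,"twist":0,"jaw":1},{"x":-0.9,"y":-2.4,"z":0,"twist":0,"jaw":1},{"x":-0.5,"y":-1.5,"z":0,"twist":0,"jaw":1},{"x":0,"y":0,"z":0,"twist":0,"jaw":1}]'
python3 -m creep '[{"x":0,"y":0,"z":-2,"twist":0,"jaw":1},{"x":0,"y":0,"z":-2,"twist":0,"jaw":1},{"x":0,"y":0,"z":0,"twist":0,"jaw":1},{"x":0,"y":0,"z":0,"twist":0,"jaw":1}]'
```

```text
t: 46.83
tcp_pos: [0.6663, 0.1803, 0.2603]
tool_rot: [3.141, -0.01, 0.301]
force: [1.8, -0.4, -2.8]
grip_width: 0.0225
grip_force: 40.0
t: 47.67
tcp_pos: [0.5731, -0.0626, 0.2542]
tool_rot: [-3.141, 0.0, 0.299]
force: [-0.1, 0.1, -2.2]
grip_width: 0.0231
grip_force: 40.0
t: 48.5
tcp_pos: [0.4956, -0.2714, 0.2541]
tool_rot: [3.141, 0.001, 0.295]
force: [0.6, -0.0, -2.3]
grip_width: 0.0228
grip_force: 40.0
t: 48.83
tcp_pos: [0.4964, -0.2673, 0.213]
tool_rot: [-3.139, 0.001, 0.299]
force: [1.4, -0.7, -3.0]
grip_width: 0.0232
grip_force: 40.0
```

```bash
python3 -m creep '[{"x":-0.1,"y":-0.1,"z":-1,"twist":0,"jaw":1},{"x":0,"y":0,"z":-2,"twist":0,"jaw":1},{"x":0,"y":0,"z":-2,"twist":0,"jaw":1},{"x":0,"y":0,"z":-2,"twist":0,"jaw":1},{"x":0,"y":0,"z":-0.5,"twist":0,"jaw":1},{"x":0,"y":0,"z":0,"twist":0,"jaw":1},{"x":0,"y":0,"z":0,"twist":0,"jaw":1},{"x":0,"y":0,"z":0,"twist":0,"jaw":1}]'
python3 - <<'E'
from h import *
im=bot.get_image("wrist"); cv2.imwrite("pics/w13.png",im[:,:,::-1])
E
```

```text
t: 49.5
tcp_pos: [0.4971, -0.2706, 0.1409]
tool_rot: [3.139, -0.002, 0.299]
force: [-0.1, 0.1, -2.7]
grip_width: 0.0234
grip_force: 40.0
```

View pics/w13.png

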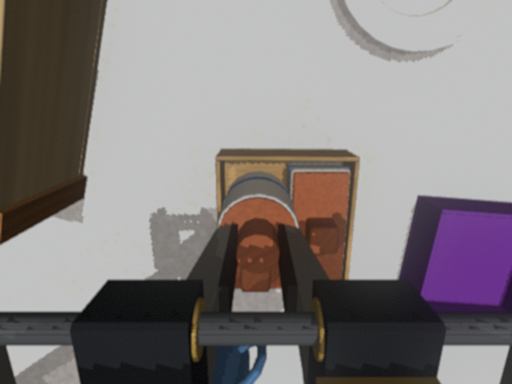

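The canister hangs over the free far-left spot, between the left wall and the dish (no more pictures from here). I'll shift it 2 mm left and lower it.

```bash
python3 -m creep '[{"x":-0.1,"y":0.1,"z":-1,"twist":0,"jaw":1},{"x":0,"y":0,"z":-1,"twist":0,"jaw":1},{"x":0,"y":0,"z":-0.5,"twist":0,"jaw":1},{"x":0,"y":0,"z":0,"twist":0,"jaw":1},{"x":0,"y":0,"z":0,"twist":0,"jaw":1}]'
```

```text
t: 49.97
tcp_pos: [0.4945, -0.2683, 0.113]
tool_rot: [-3.14, 0.001, 0.299]
force: [0.2, -0.3, -2.8]
grip_width: 0.0227
grip_force: 40.0
```

```bash
python3 -m creep '[{"x":0.1,"y":0,"z":-1,"twist":0,"jaw":1},{"x":0,"y":0,"z":-1,"twist":0,"jaw":1},{"x":0,"y":0,"z":-0.9,"twist":0,"jaw":1},{"x":0,"y":0,"z":0,"twist":0,"jaw":1},{"x":0,"y":0,"z":0,"twist":0,"jaw":1}]'
python3 -m creep '[{"x":0,"y":0,"z":-0.1,"twist":0,"jaw":1},{"x":0,"y":0,"z":-0.1,"twist":0,"jaw":1},{"x":0,"y":0,"z":0,"twist":0,"jaw":1}]'
python3 -m creep '[{"x":0,"y":0,"z":-0.1,"twist":0,"jaw":1},{"x":0,"y":0,"z":0,"twist":0,"jaw":1}]'
```

```text
t: 50.38
tcp_pos: [0.4953, -0.2681, 0.0836]
tool_rot: [-3.14, 0.001, 0.299]
force: [-0.1, -0.0, -3.0]
grip_width: 0.0226
grip_force: 40.0
t: 50.63
tcp_pos: [0.4962, -0.2689, 0.0832]
tool_rot: [3.141, -0.0, 0.299]
force: [-0.6, -0.2, -3.5]
grip_width: 0.0224
grip_force: 40.0
t: 50.8
tcp_pos: [0.496, -0.2688, 0.082]
tool_rot: [3.141, -0.0, 0.299]
force: [0.3, 0.4, -2.9]
grip_width: 0.0233
grip_force: 40.0
```

```bash
python3 -m creep '[{"x":0,"y":0,"z":-0.1,"twist":0,"jaw":1},{"x":0,"y":0,"z":-0.1,"twist":0,"jaw":1},{"x":0,"y":0,"z":0,"twist":0,"jaw":1}]'
python3 -m creep '[{"x":0,"y":0,"z":-0.1,"twist":0,"jaw":1},{"x":0,"y":0,"z":0,"twist":0,"jaw":1}]'
python3 -m creep '[{"x":0,"y":0,"z":-0.1,"twist":0,"jaw":1},{"x":0,"y":0,"z":0,"twist":0,"jaw":1}]'
python3 -m creep '[{"x":0,"y":0,"z":-0.1,"twist":0,"jaw":1},{"x":0,"y":0,"z":0,"twist":0,"jaw":1}]'
```

```text
t: 51.05
tcp_pos: [0.4959, -0.2686, 0.0797]
tool_rot: [-3.141, 0.0, 0.299]
force: [0.1, 0.0, -3.7]
grip_width: 0.023
grip_force: 40.0
t: 51.22
tcp_pos: [0.4959, -0.2686, 0.0787]
tool_rot: [-3.141, 0.0, 0.299]
force: [0.0, 0.2, -4.1]
grip_width: 0.023
grip_force: 40.0
t: 51.38
tcp_pos: [0.4961, -0.2688, 0.0782]
tool_rot: [3.141, -0.0, 0.299]
force: [-0.6, 0.5, -1.2]
grip_width: 0.0235
grip_force: 40.0
t: 51.55
tcp_pos: [0.4964, -0.2689, 0.0782]
tool_rot: [3.141, -0.0, 0.299]
force: [-1.6, 1.5, 5.4]
grip_width: 0.0228
grip_force: 40.0
```

```bash
python3 -m creep '[{"x":0,"y":0,"z":0.1,"twist":0,"jaw":3.6},{"x":0,"y":0,"z":0,"twist":0,"jaw":3.6},{"x":0,"y":0,"z":0,"twist":0,"jaw":3.6},{"x":0,"y":0,"z":0.5,"twist":0,"jaw":3.6},{"x":0,"y":0,"z":1,"twist":0,"jaw":3.6},{"x":0,"y":0,"z":2,"twist":0,"jaw":3.6},{"x":0,"y":0,"z":3,"twist":0,"jaw":3.6},{"x":0,"y":0,"z":3,"twist":0,"jaw":3.6},{"x":0,"y":0,"z":3,"twist":0,"jaw":3.6},{"x":0,"y":0,"z":3,"twist":0,"jaw":3.6}]'
python3 -m creep '[{"x":-2,"y":-0.5,"z":3,"twist":0,"jaw":3.6},{"x":-3,"y":-1,"z":1,"twist":0,"jaw":3.6},{"x":-3,"y":-1,"z":0,"twist":0,"jaw":3.6},{"x":-3,"y":-1,"z":0,"twist":0,"jaw":3.6},{"x":0,"y":0,"z":0,"twist":0,"jaw":3.6},{"x":0,"y":0,"z":0,"twist":0,"jaw":3.6},{"x":0,"y":0,"z":0,"twist":0,"jaw":3.6}]'
python3 - <<'E'
from h import *
c=cam("wrist"); im=bot.get_image("wrist"); cv2.imwrite("pics/w14.png",im[:,:,::-1])
b,m=blobs(im,(2,140,50),(12,255,255),200)
print(c[0]); ct=np.array([.4765,-.304]); a=np.radians(17); R=np.array([[np.cos(a),np.sin(a)],[-np.sin(a),np.cos(a)]])
for x,s,p in b:
    for z in(.053,.067,.0725):
        w=np.array([R@(to_plane(c,q,z)-ct) for q in p])*1000; print(x.round(),s[4],z,w.min(0).round(),w.max(0).round(),np.round(cv2.minAreaRect(w.astype(np.float32))[2],1))
t=bot.get_image("top"); cv2.imwrite("pics/top1.png",t[:,:,::-1]); ctop=cam("top")
for x,s,p in blobs(t,(2,140,50),(12,255,255),8)[0]: print("top",x.round(),s[4])
# differences vs the first top image for plate, mug, bowl regions
t0=cv2.imread("pics/top0.png")[:,:,::-1]
for n,(u,v,r) in dict(plate=(337,138,24),mug=(327,250,17),bowl=(122,239,20),yellow=(197,201,10)).items():
    A=t0[v-r:v+r,u-r:u+r].astype(np.float32).mean(2); B=t[v-r:v+r,u-r:u+r].astype(np.float32).mean(2); print(n,cv2.phaseCorrelate(A,B))
E
```

```text
t: 52.38
tcp_pos: [0.496, -0.2686, 0.2355]
tool_rot: [3.141, -0.001, 0.299]
force: [0.5, -0.5, 0.1]
grip_width: 0.0357
grip_force: 0.0
t: 52.97
tcp_pos: [0.3864, -0.3037, 0.2736]
tool_rot: [3.141, -0.001, 0.299]
force: [-0.3, 0.6, -1.0]
grip_width: 0.0357
grip_force: 0.0
[ 0.46121106 -0.2813872   0.44388701]
[257.  65.] 1187 0.053 [8. 5.] [53. 50.] 0.1
[257.  65.] 1187 0.067 [7. 5.] [51. 49.] 0.1
[257.  65.] 1187 0.0725 [7. 6.] [50. 49.] 0.1
[303.  91.] 3085 0.053 [-51. -51.] [48. -6.] 0.1
[303.  91.] 3085 0.067 [-49. -48.] [46. -5.] 0.1
[303.  91.] 3085 0.0725 [-48. -47.] [45. -4.] 0.1
[259. 115.] 1085 0.053 [-51.   4.] [-7. 50.] 89.3
[259. 115.] 1085 0.067 [-49.   5.] [-7. 49.] 89.3
[259. 115.] 1085 0.0725 [-49.   5.] [-7. 49.] 89.3
top [ 92. 115.] 1733
top [121. 239.] 732
plate ((-0.05514361812978663, 0.017344858767064153), 0.9431079034176137)
mug ((-1.7004295024914278, -0.4161190713569809), -0.2700432222566487)
bowl ((0.038266376876364916, -0.037941637808405204), 0.9317015174776315)
yellow ((-0.08502642214742018, -0.04168584192389169), 0.9978502237796784)
```

```bash
python3 -c "
from plant import bot; print(bot.close_job())"
```

```text
the job is handed in; nothing more can be done
None
```

The job is handed in: both loose jars stand in empty crate cells (middle and near on the +y side), and the dish, caddy and canister are packed side by side on the carton floor. The plate and bowl are unmoved; I couldn't confirm the mug in the last image, though nothing came near it.

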